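# Plug the idle port and build the filter tower

### The job

The two small vacuum filter stands on the bench share one pump. First close the idle narrow stand with the stopper; then build the filter tower on the wide stand, from the bottom up in this order: filter support, collar, funnel, lid. Each part must be upright and pushed fully home in the one below, and at the end everything is let go and at rest; leave the bottle, the tissue box and the vial block where they are.

Things in the scene. Friction and masses are not known exactly. Their poses are not given: they have to be found in the camera images.
- wide_stand: The wide vacuum filter stand, fixed to the bench, grey metal: a foot disc 84 mm across and 10 mm high that cones in to an upright column 60 mm across, total height 50 mm. In its top is a round socket 44 mm across and 14 mm deep. Origin: centre of the underside, on the bench; z is up, on the column's axis. A short seen-only hose stub on one side.
- narrow_stand: The narrow (idle) vacuum filter stand, fixed to the bench, grey metal: the same 84 mm foot, but its column is 40 mm across; total height 50 mm. In its top is a round socket 29 mm across and 14 mm deep. Origin: centre of the underside, on the bench; z is up.
- stopper: Loose white plastic stopper, standing upright, 45 mm tall, about 50 g: below, a spigot 23 mm across and 12 mm long with a chamfered foot; above it a plain cylindrical head 35 mm across and 33 mm tall, which is what to grip. Origin: centre of the spigot's underside; z is up, on the axis. Home in the narrow stand its shoulder rests on the stand's rim, its origin 38 mm above the stand's origin.
- support: Loose steel filter support, standing upright, 40 mm tall, about 160 g: below, a spigot 38 mm across and 10 mm long with a chamfered foot; above it a cylinder 56 mm across and 30 mm tall (grip it there) with a round socket 44 mm across and 12 mm deep in its top, whose closed floor is a pattern of small dark holes. Origin: centre of the spigot's underside; z is up. Home in the wide stand its origin is 40 mm above the stand's origin.
- collar: Loose white plastic collar, standing upright, 40 mm tall, about 100 g: like the support but 64 mm across and open right through the middle (bore 28 mm). Spigot below 38 mm across and 10 mm long with a chamfered foot, cylinder above 30 mm tall (grip it there), socket in its top 44 mm across and 12 mm deep. Origin: centre of the spigot's underside; z is up. Home on the support its origin is 30 mm above the support's origin.
- funnel: Loose steel funnel, a straight tall cup standing upright, 80 mm tall, about 200 g: spigot below 38 mm across and 10 mm long with a chamfered foot, then a thin flange 62 mm across and 5 mm thick, then a tube 52 mm across outside, 44 mm inside, open at the top, from 15 to 80 mm above the origin (grip the tube). Origin: centre of the spigot's underside; z is up. Home on the collar its origin is 30 mm above the collar's origin.
- lid: Loose grey plastic lid, standing upright, 48 mm tall, about 60 g: spigot below 38 mm across and 10 mm long with a chamfered foot, a disc 60 mm across and 8 mm thick, and a knob on top 20 mm across and 30 mm tall, from 18 to 48 mm above the origin (grip the knob). Origin: centre of the spigot's underside; z is up. Home on the funnel its origin is 70 mm above the funnel's origin.
- bottle: Bystander: closed amber glass bottle, 70 mm across, about 150 mm tall. Origin: centre of its underside. Leave it alone.
- tissue_box: Bystander: green box of tissues lying flat, 100 x 160 x 70 mm (x, y, z). Origin: centre of its underside. Leave it alone.
- vial_block: Bystander: aluminium block with twelve capped sample vials, 75 x 100 mm, 42 mm tall over the caps. Origin: centre of its underside. Leave it alone.
Things that resemble listed ones, but are neither listed nor needed, are in the scene too. Leave any red look-alike of the lid alone. What is shaped like the funnel but yellow is not meant.

How it is judged (in metres and radians):
On the way, in this order (a step that is already met when the one before it is completed fails the run):
1. the stopper is home in the narrow stand (horizontal distance between stopper and narrow_stand below 0.006 m and z of stopper in the frame of narrow_stand between 0.035 and 0.041 m and angle between stopper's own z axis and vertical below 0.08 rad), for 0.2 s.
2. the filter support is home in the wide stand (all of step 1 and horizontal distance between support and wide_stand below 0.006 m and z of support in the frame of wide_stand between 0.037 and 0.043 m and angle between support's own z axis and vertical below 0.08 rad), for 0.2 s.
3. the collar is home on the support (all of step 2 and horizontal distance between collar and support below 0.006 m and z of collar in the frame of support between 0.027 and 0.033 m and angle between collar's own z axis and vertical below 0.08 rad), for 0.2 s.
4. the funnel is home on the collar (all of step 3 and horizontal distance between funnel and collar below 0.006 m and z of funnel in the frame of collar between 0.027 and 0.033 m and angle between funnel's own z axis and vertical below 0.08 rad), for 0.2 s.
5. the lid is home on the funnel (all of step 4 and horizontal distance between lid and funnel below 0.006 m and z of lid in the frame of funnel between 0.067 and 0.073 m and angle between lid's own z axis and vertical below 0.08 rad), for 0.2 s.
At the end, for the whole second after the job is handed in: Stopper home in the narrow stand; on the wide stand support, collar, funnel, lid in that order upwards: each within 6 mm of the axis of the part below, 3 mm of its seated height and 0.08 rad of upright; all released and at rest (under 0.02 m/s) (all of step 5 and linear speed of each of stopper, support, collar, funnel, lid below 0.02 m/s); the robot touches nothing.
It fails at once if the bottle is shifted by more than 30 mm (distance of bottle from where it was at the start of the episode above 0.03 m).
It fails at once if the tissue box is shifted by more than 30 mm (distance of tissue_box from where it was at the start of the episode above 0.03 m).
It fails at once if the vial block is shifted by more than 30 mm (distance of vial_block from where it was at the start of the episode above 0.03 m).
It also fails if it takes over 117 s, if anything falls off the work surface, if the arm or the gripper's body presses on something with over 40 N, if the wrist force passes 120 N, or if a joint passes its speed limit or range.

### The arm

A 6-joint arm with a two-finger parallel gripper is mounted at the origin on the work surface. World frame = base frame: x ahead of the robot, y to its left, z up, the work surface at z = 0. Lengths are in mm, angles in rad, forces in N, time in s.
With the tool pointing down it reaches from about 350 to 775 mm from the base axis. Payload 7.3 kg.
Tool frame: the origin (TCP) lies on the centre line of the jaws, within the pads' length; the fingertips stand 22 mm ahead of it and the grasp point (between the pads) lies 3 mm ahead of it; x points along the fingers, z is the direction in which the jaws open and shut, and the axes are right-handed (so a half turn about x gives the same grasp; the last joint's range is limited). The gripper opens to 92 mm and grips with 3 to 60 N. Pads are 19 mm wide; open, the fingers measure 130 mm over their backs; the gripper's body (75 mm by 190 mm) begins 47 mm behind the grasp point.
Start: joints at [-1.255, 0.342, 1.524, -0, 1.275, -0.146], TCP at [233.943, -470.014, 248.741] pointing down, gripper open.
Joint ranges: [-2.53, 2.53], [-0.77, 2.02], [0.04, 2.7], [-1, 4.14], [0.28, 2.66], [-3.11, 3.11]. Speed limits (rad/s): [2.57, 2.57, 3.14, 3.14, 3.14, 3.14].

### API

Orientations are given as [roll, pitch, yaw] about the fixed x, y, z axes, in that order (R = Rz(yaw) Ry(pitch) Rx(roll)).
In Python, from plant import readout, imaging, bot gives the robot as it stands.
- The arm moves only by the tool arm_command, never from a script. Its argument "plan" is a list of rows, each an object of numbers: "tx", "ty", "tz": the shift along the tool's x, y, z in cm; "wx", "wy", "wz": the turn, a rotation vector about the tool's x, y, z in rad; "jaw": the opening, from -1 (shut) to 1 (fully open). In form: [{"tx": .., "ty": .., "tz": .., "wx": .., "wy": .., "wz": .., "jaw": ..}, ...]. A call has 1 to 20 rows; each row shifts and turns the commanded pose from where the row before left it, along the tool's axes as they then stand; what a row does not reach is not made up. A row lasts 1/10 s, in which the tool goes at most 50 mm and 8.59 degrees, less where a joint would pass 70% of its speed; a pose out of reach is approached as far as the arm can. A call with a gripper value outside its range is refused whole. The fingers move at their own pace and stop on an object; the grip force is fixed at half the most. Time passes only in rows, so rows that do not move let the fingers close. It gives the time, the measured TCP pose, the force and the opening at its end, in the units of the state.
- readout.get_obs(): the state, without advancing time (a new reading comes with each control period).
- imaging.capture(name): name is "scene" or "top" or "wrist"; returns the picture (384x512x3 uint8, blue, green, red); there is no depth.
- imaging.get_calibration(name): a dict with "fx", "fy", "cx", "cy" (pixels), "position" and "rotation" of the camera in the world; the wrist camera has in their place "mount" (4x4, takes a point from camera to tool coordinates, whose origin is the TCP and whose axes are the tool frame's). Camera axes: x right, y up, looking along -z (the intrinsics and any distortion apply to the point x, -y, -z); pixel columns grow to the right and rows downward; lengths in mm; the calibration is good to about 2 mm. A picture is of the moment at which its call begins: read the wrist's pose just before it. get_calibration takes no time and is no camera call.
- bot.close_job(): hands the job in, once; it reports no verdict.
The state is a dict: "time": time; "joint_positions": joint angles; "dq": joint speeds; "tau": joint torques, N m; "tool_pos": TCP position; "tcp_rot": TCP orientation; "contact_force": force on the tool from outside, world axes, zero at the start; "moment": the same for the moment, N m; "grip_width": finger opening in mm.
Only numpy, scipy, OpenCV 4.12 (cv2) and the standard library are available. Lean on these libraries where they do the work, as an engineer would, in place of code of your own. Each camera call takes 0.05 s, during which the arm holds its last target.

## Working session

There is one attempt and no reset: what is moved stays moved. The work goes in short steps, Python scripts to look and compute and a tool call to move; the robot and the scene stay as the last step left them, time stands still between calls to the robot, and variables do not carry over. Pictures are saved under pics/ and viewed, and the job is handed in when it is done.

Besides the shell and the picture viewer there is one more tool, called after "Request:" as name(argument=value, ...), one argument or row to a line, values as JSON. arm_command: Moves the arm, as the interface text tells. Its arguments: {"type":"object","properties":{"plan":{"type":"array"}},"required":["plan"]}

```bash
ls; mkdir -p pics
python3 - <<'E'
from plant import readout, imaging, bot
import cv2
print(readout.get_obs())
for n in ["scene","top","wrist"]:
    print(n, imaging.get_calibration(n))
for n in ["scene","top","wrist"]:
    cv2.imwrite(f"pics/{n}0.png", imaging.capture(n))
E
```

```text
pics
{'time': 0.0, 'joint_positions': array([-1.25501188e+00,  3.42711533e-01,  1.52501923e+00, -3.15521016e-06,
        1.27544396e+00, -1.45966961e-01]), 'dq': array([ 0.00150231, -0.00030098,  0.00030272, -0.00046218, -0.00151429,
       -0.00091346]), 'tau': array([-2.27069642e-03, -4.31250179e+01, -2.44225574e+01,  7.16648530e-02,
        5.58863988e-02, -1.41189844e-04]), 'tool_pos': array([ 233.80897522, -469.62804582,  248.04999774]), 'tcp_rot': array([2.99753278, 1.56921426, 1.88848878]), 'contact_force': array([-0.02788899,  0.25543117, -0.29882926]), 'moment': array([-0.06130745, -0.00980788, -0.03627047]), 'grip_width': 92.02662619983045}
scene {'fx': 448.69646151941606, 'fy': 448.69646151941606, 'cx': 252.8923502785768, 'cy': 188.41038095394129, 'position': array([1225.71119853,  368.3110103 ,  899.05394777]), 'rotation': array([0.71743043, 0.00882568, 2.12039838])}
top {'fx': 430.1292233486135, 'fy': 430.1292233486135, 'cx': 258.26804572066857, 'cy': 188.107796545233, 'position': array([ 386.31448351,  -26.40507136, 1416.99316741]), 'rotation': array([ 1.35219555e-01, -1.25288479e-03, -1.58947143e+00])}
wrist {'fx': 325.26514257555306, 'fy': 325.26514257555306, 'cx': 254.81241035128983, 'cy': 190.16559508555687, 'mount': array([[-6.19103720e-04,  2.71796100e-01, -9.62354663e-01,
        -1.36591240e+02],
       [ 3.33386255e-04,  9.62354850e-01,  2.71795939e-01,
         7.30975385e+01],
       [ 9.99999753e-01, -1.52565940e-04, -6.86410552e-04,
         8.92959270e-01],
       [ 0.00000000e+00,  0.00000000e+00,  0.00000000e+00,
         1.00000000e+00]])}
```

View pics/scene0.png

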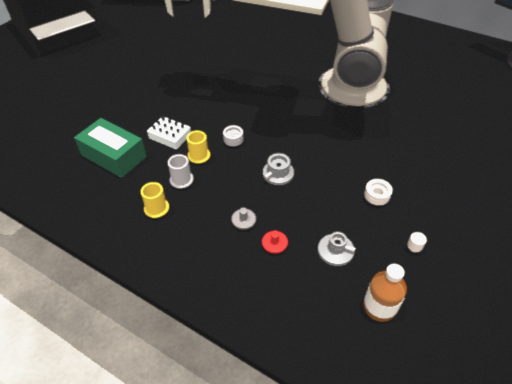

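View pics/top0.png

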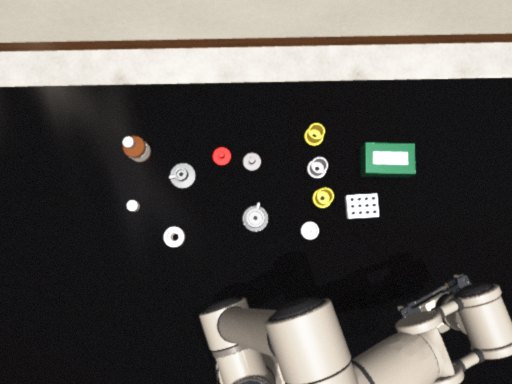

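View pics/wrist0.png

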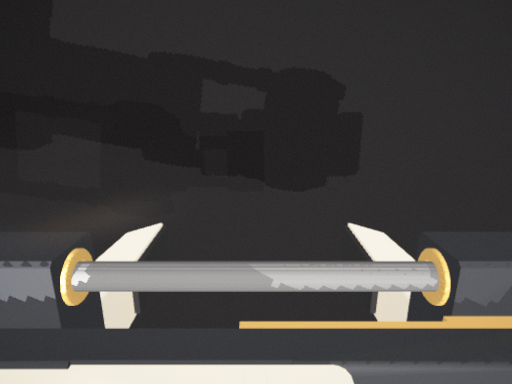

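```bash
cat > h.py <<'E'
import numpy as np, cv2
from scipy.spatial.transform import Rotation as R
from plant import readout, imaging, bot
def cam(name, obs=None):
    c=imaging.get_calibration(name)
    K=(c['fx'],c['fy'],c['cx'],c['cy'])
    if 'mount' in c:
        obs=obs or readout.get_obs()
        Rt=R.from_euler('xyz',obs['tcp_rot']).as_matrix()
        M=np.array(c['mount'])
        return K, Rt@M[:3,:3], Rt@M[:3,3]+obs['tool_pos']
    return K, R.from_euler('xyz',c['rotation']).as_matrix(), np.array(c['position'])
def ray(C,uv,z):
    (fx,fy,cx,cy),Rm,p=C
    d=Rm@np.array([(uv[0]-cx)/fx,-(uv[1]-cy)/fy,-1.])
    return p+d*(z-p[2])/d[2]
def proj(C,P):
    (fx,fy,cx,cy),Rm,p=C
    q=Rm.T@(np.asarray(P,float)-p)
    return np.array([cx+fx*q[0]/-q[2], cy-fy*q[1]/-q[2]])
def state():
    o=readout.get_obs()
    Rt=R.from_euler('xyz',o['tcp_rot']).as_matrix()
    return o,Rt
E
python3 - <<'E'
from h import *
t=cv2.imread('pics/top0.png'); s=cv2.imread('pics/scene0.png')
cv2.imwrite('pics/topc.png',cv2.resize(t[115:265,110:340],None,fx=3.4,fy=3.4,interpolation=cv2.INTER_CUBIC))
cv2.imwrite('pics/scenec.png',cv2.resize(s[105:325,135:435],None,fx=2.6,fy=2.6,interpolation=cv2.INTER_CUBIC))
T=cam('top')
for n,uv,z in [('bottle',(140,150),0),('stopper',(132,205),45),('narrow',(182,175),25),('collar',(174,237),40),('wide',(256,217),50),('support',(310,230),40),('redlid',(222,156),10),('lid',(252,162),20),('funnel',(318,167),70),('y1',(315,133),70),('y2',(323,197),70),('box',(390,158),70),('vial',(362,206),40)]:
    print(n,np.round(ray(T,uv,z)))
o,Rt=state(); print(Rt.round(3))
E
```

```text
bottle [716. 364.   0.]
stopper [526. 374.  45.]
narrow [624. 218.  25.]
collar [422. 239.  40.]
wide [480. -23.  50.]
support [ 436. -194.   40.]
redlid [688.  87.  10.]
lid [664. -13.  20.]
funnel [ 634. -223.   70.]
y1 [ 745. -217.   70.]
y2 [ 537. -235.   70.]
box [ 659. -454.   70.]
vial [ 509. -364.   40.]
[[-0.     0.895  0.446]
 [ 0.001  0.446 -0.895]
 [-1.     0.    -0.001]]
```

View pics/topc.png

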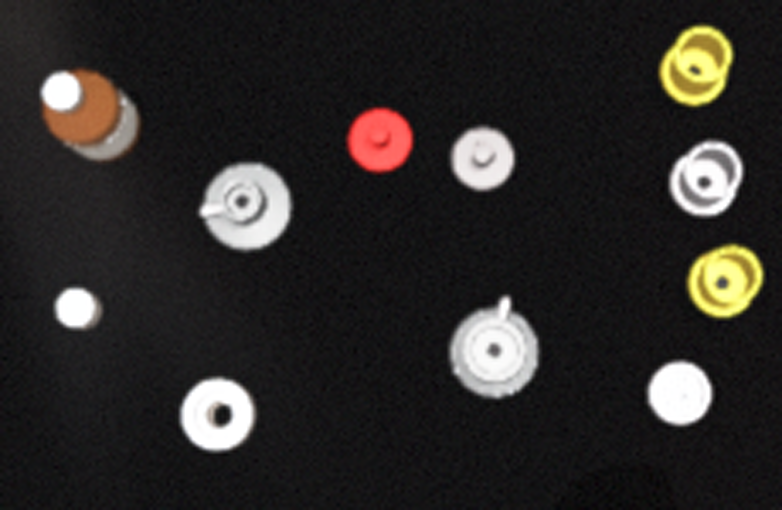

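View pics/scenec.png

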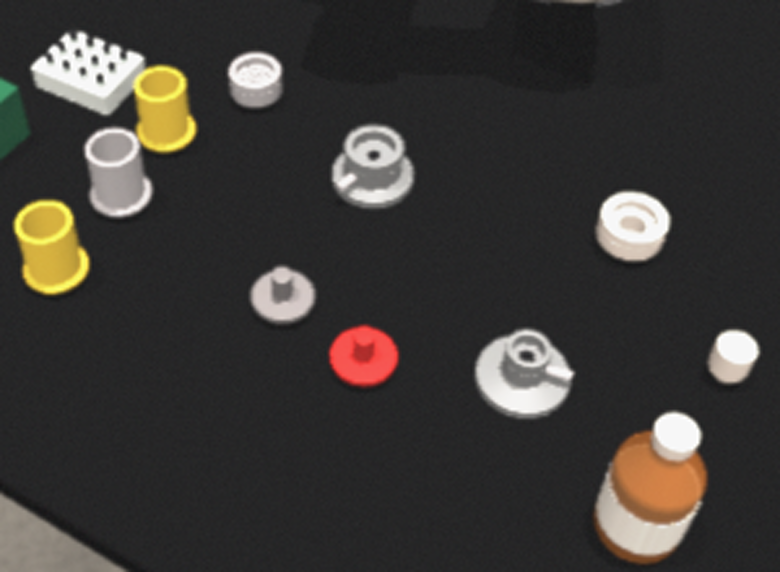

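```bash
cat > meas.py <<'E'
from h import *
def blobs(img,thr=70):
    g=img.max(axis=2); m=(g>thr).astype(np.uint8)
    cs,_=cv2.findContours(m,cv2.RETR_EXTERNAL,cv2.CHAIN_APPROX_NONE)
    return [c for c in cs if 60<cv2.contourArea(c)<3000]
E
python3 - <<'E'
from meas import *
for n in ['top','scene']:
    C=cam(n); img=cv2.imread(f'pics/{n}0.png')
    for c in blobs(img):
        (x,y),(a,b),t=cv2.fitEllipse(c)
        print(n,np.round([x,y,a,b,t],1),ray(C,(x,y),5).round(0)[:2])
E
```

```text
top [461.7 280.6  10.9  14.7 118.8] [ 266. -681.]
top [173.5 236.5  21.4  21.6  64. ] [424. 248.]
top [309.5 230.2  18.3  19.   79.5] [ 437. -197.]
top [255.  217.7  25.3  27.7  12.5] [481. -19.]
top [132.4 205.2  12.2  13.6 109.4] [529. 384.]
top [362.1 205.6  28.1  38.6  87.8] [ 514. -373.]
top [322.8 197.2  20.   22.7  54.6] [ 544. -244.]
top [182.1 175.3  25.2  26.1  74. ] [626. 221.]
top [317.4 167.1  19.8  23.2  34.8] [ 645. -230.]
top [251.5 161.1  18.   18.4  91.4] [670. -11.]
top [221.4 155.8  18.9  19.2  75.2] [690.  90.]
top [389.6 157.8  35.1  60.7  92.3] [ 672. -473.]
top [135.7 148.2  22.7  31.3 126.3] [721. 377.]
top [314.5 133.9  19.5  24.4  26.6] [ 759. -225.]
scene [385.5 293.2  38.   60.1  22.6] [675. 362.]
scene [416.5 241.5  18.1  21.9  26.7] [506. 377.]
scene [335.9 248.5  33.4  36.9 103. ] [624. 221.]
scene [274.4 241.5  23.2  26.9  93.8] [682.  86.]
scene [243.4 218.1  21.   24.8  85.7] [661. -15.]
scene [154.  199.9  26.5  39.4 164.2] [ 730. -245.]
scene [377.9 191.4  27.4  28.2  83.9] [404. 240.]
scene [278.  169.   30.8  32.3  10.8] [469. -24.]
scene [232.8 135.1  21.7  21.9 153.9] [ 417. -206.]
scene [110.6 146.3  46.3  70.7 115.1] [ 639. -483.]
scene [178.6 149.1  53.8  69.5 154.9] [ 547. -307.]
scene [61.  24.8 14.9 82.5 72.6] [  228. -1131.]
scene [206.4   6.8   7.7  19.8 180. ] [-179. -725.]
scene [169.    6.7   6.6  19.3 165.8] [-102. -858.]
scene [  4.   14.4  10.   26.8 173.8] [  288. -1394.]
```

Request:
arm_command(
  plan=[
    {"wx": 0.116,"jaw": 1},
    {"wx": 0.116,"jaw": 1},
    {"wx": 0.116,"jaw": 1},
    {"wx": 0.115,"jaw": 1},
    {"ty": 3.0,"tz": -3,"jaw": 1},
    {"ty": 3.0,"tz": -3,"jaw": 1},
    {"ty": 3.0,"tz": -3,"jaw": 1},
    {"ty": 3.0,"tz": -3,"jaw": 1},
    {"ty": 3.0,"tz": -3,"jaw": 1},
    {"ty": 3.0,"tz": -3,"jaw": 1},
  ],
)

```text
invalid input at $.plan[0]: expected keys tx, ty, tz, wx, wy, wz, jaw
```

Run:
```python
from meas import *
o,Rt=state(); print(o['time'],o['tool_pos'],Rt.round(4),o['joint_positions'].round(2))
S=cam('scene');T=cam('top')
def two(n,ut,us,zt,zs): print(n,ray(T,ut,zt).round(1),ray(S,us,zs).round(1))
two('stopper',(132.4,205.2),(416.5,241.5),30,25)
two('lid',(251.5,161.1),(243.4,218.1),16,16)
two('collar',(173.5,236.5),(377.9,191.4),30,25)
two('support',(309.5,230.2),(232.8,135.1),30,25)
```

```text
0.15 [ 233.87715775 -469.75796684  248.22862453] [[-3.000e-04  8.953e-01  4.456e-01]
 [ 1.000e-03  4.456e-01 -8.953e-01]
 [-1.000e+00  2.000e-04 -1.100e-03]] [-1.25  0.34  1.52  0.    1.28 -0.15]
stopper [526.7 376.6  30. ] [522.6 376.5  25. ]
lid [667.6 -11.   16. ] [667.8 -10.1  16. ]
collar [423.5 242.8  30. ] [422.9 243.1  25. ]
support [ 435.5 -193.6   30. ] [ 435.2 -193.    25. ]
```

Request:
arm_command(
  plan=[
    {"tx": 0,"ty": 0,"tz": 0,"wx": 0.116,"wy": 0,"wz": 0,"jaw": 1},
    {"tx": 0,"ty": 0,"tz": 0,"wx": 0.116,"wy": 0,"wz": 0,"jaw": 1},
    {"tx": 0,"ty": 0,"tz": 0,"wx": 0.116,"wy": 0,"wz": 0,"jaw": 1},
    {"tx": 0,"ty": 0,"tz": 0,"wx": 0.115,"wy": 0,"wz": 0,"jaw": 1},
    {"tx": 0,"ty": 3,"tz": -3,"wx": 0,"wy": 0,"wz": 0,"jaw": 1},
    {"tx": 0,"ty": 3,"tz": -3,"wx": 0,"wy": 0,"wz": 0,"jaw": 1},
    {"tx": 0,"ty": 3,"tz": -3,"wx": 0,"wy": 0,"wz": 0,"jaw": 1},
    {"tx": 0,"ty": 3,"tz": -3,"wx": 0,"wy": 0,"wz": 0,"jaw": 1},
    {"tx": 0,"ty": 3,"tz": -3,"wx": 0,"wy": 0,"wz": 0,"jaw": 1},
    {"tx": 0,"ty": 3,"tz": -3,"wx": 0,"wy": 0,"wz": 0,"jaw": 1},
    {"tx": 0,"ty": 0,"tz": 0,"wx": 0,"wy": 0,"wz": 0,"jaw": 1},
  ],
)

```text
time: 1.25
tool_pos: [416.8, -286.7, 248.5]
tcp_rot: [2.624, 1.569, 1.057]
contact_force: [0.1, -1.4, 0.2]
grip_width: 91.8
```

Run:
```python
from meas import *
o,Rt=state(); print(o['time'],o['tool_pos'],Rt.round(4),o['joint_positions'].round(2))
```

```text
1.25 [ 416.75903603 -286.68625501  248.54575431] [[ 8.0e-04  1.0e+00  4.1e-03]
 [ 1.4e-03  4.1e-03 -1.0e+00]
 [-1.0e+00  8.0e-04 -1.4e-03]] [-0.76  0.31  1.58  0.    1.26  0.81]
```

Request:
arm_command(
  plan=[
    {"tx": 0,"ty": 0.9,"tz": -3.8,"wx": 0,"wy": 0,"wz": 0,"jaw": 1},
    {"tx": 0,"ty": 0.9,"tz": -3.8,"wx": 0,"wy": 0,"wz": 0,"jaw": 1},
    {"tx": 0,"ty": 0.9,"tz": -3.8,"wx": 0,"wy": 0,"wz": 0,"jaw": 1},
    {"tx": 0,"ty": 0.9,"tz": -3.8,"wx": 0,"wy": 0,"wz": 0,"jaw": 1},
    {"tx": 0,"ty": 0.9,"tz": -3.8,"wx": 0,"wy": 0,"wz": 0,"jaw": 1},
    {"tx": 0,"ty": 0.9,"tz": -3.8,"wx": 0,"wy": 0,"wz": 0,"jaw": 1},
    {"tx": 0,"ty": 0.9,"tz": -3.8,"wx": 0,"wy": 0,"wz": 0,"jaw": 1},
    {"tx": 0,"ty": 0,"tz": 0,"wx": 0,"wy": 0,"wz": 0,"jaw": 1},
    {"tx": 0,"ty": 0,"tz": 0,"wx": 0,"wy": 0,"wz": 0,"jaw": 1},
  ],
)

```text
time: 2.15
tool_pos: [477.3, -24.3, 248.5]
tcp_rot: [-0.815, 1.57, -2.385]
contact_force: [-0.7, -0.0, 0.6]
grip_width: 92.0
```

Run:
```python
from meas import *
o=readout.get_obs(); im=imaging.capture('wrist'); cv2.imwrite('pics/w1.png',im)
import pickle; pickle.dump(o,open('w1.pkl','wb')); print(o['tool_pos'])
C=cam('wrist',o)
for n,P in [('wide',(480,-22,50)),('lid',(668,-11,16)),('collar',(423,243,25))]: print(n,proj(C,P))
```

```text
[477.30945706 -24.32048879 248.49192358]
wide [251.50249618 168.32288511]
lid [240.38723456 -24.28640573]
collar [ 25.50741111 211.4542579 ]
```

View pics/w1.png

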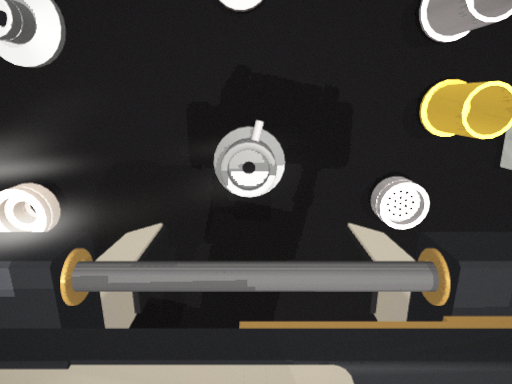

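Run:
```python
from meas import *
import pickle
o=pickle.load(open('w1.pkl','rb')); im=cv2.imread('pics/w1.png'); C=cam('wrist',o)
for c in blobs(im,70):
    if len(c)<20: continue
    (x,y),(a,b),t=cv2.fitEllipse(c)
    if y<230: print(np.round([x,y,a,b,t],1),[ray(C,(x,y),z).round(1)[:2] for z in (5,20,30)])
cv2.imwrite('pics/w1c.png',cv2.resize(im[110:240,190:450],None,fx=3,fy=3,interpolation=cv2.INTER_CUBIC))
```

```text
[399.9 202.4  51.3  59.3 110.3] [array([ 427.9, -203.8]), array([ 432.8, -196.7]), array([ 436., -192.])]
[ 20.9 163.5  34.4  66.9  95. ] [array([476.1, 251.9]), array([479. , 240.9]), array([481. , 233.7])]
[457.   17.   41.1 101.6  81.8] [array([ 633.6, -238.8]), array([ 630.3, -230.4]), array([ 628.1, -224.8])]
[240.5   4.3  10.7  45.2  90.1] [array([645.4, -10.4]), array([641.6, -11. ]), array([639.1, -11.4])]
```

View pics/w1c.png

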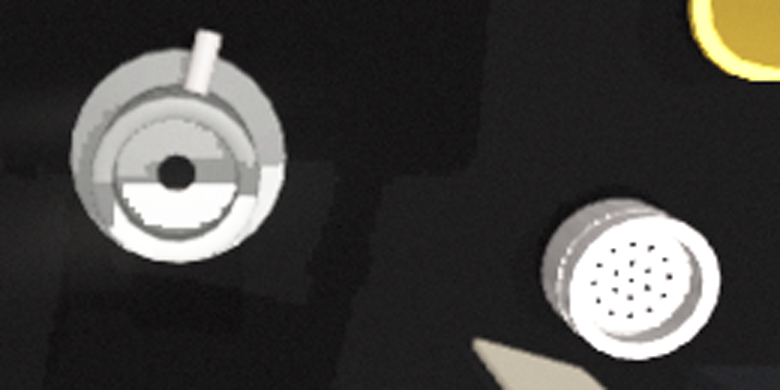

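Run:
```python
from meas import *
import pickle
o=pickle.load(open('w1.pkl','rb')); C=cam('wrist',o)
print(ray(C,(249.2,161.7),8), ray(C,(248.6,169.6),50), ray(C,(190+176/3,110+173/3),36))
T=cam('top');S=cam('scene')
print(ray(T,(255.5,218),6),)
```

```text
[479.04911436 -18.92115503   8.        ] [478.62807841 -18.94518567  50.        ] [477.76679947 -18.77071906  36.        ]
[479.46161952 -20.83330522   6.        ]
```

Request:
arm_command(
  plan=[
    {"tx": 0,"ty": 2.1,"tz": -3.4,"wx": 0,"wy": 0,"wz": 0,"jaw": 1},
    {"tx": 0,"ty": 2.1,"tz": -3.4,"wx": 0,"wy": 0,"wz": 0,"jaw": 1},
    {"tx": 0,"ty": 2.1,"tz": -3.4,"wx": 0,"wy": 0,"wz": 0,"jaw": 1},
    {"tx": 0,"ty": 2.1,"tz": -3.4,"wx": 0,"wy": 0,"wz": 0,"jaw": 1},
    {"tx": 0,"ty": 2.1,"tz": -3.4,"wx": 0,"wy": 0,"wz": 0,"jaw": 1},
    {"tx": 0,"ty": 2.1,"tz": -3.4,"wx": 0,"wy": 0,"wz": 0,"jaw": 1},
    {"tx": 0,"ty": 2.1,"tz": -3.4,"wx": 0,"wy": 0,"wz": 0,"jaw": 1},
    {"tx": 0,"ty": 0,"tz": 0,"wx": 0,"wy": 0,"wz": 0,"jaw": 1},
    {"tx": 0,"ty": 0,"tz": 0,"wx": 0,"wy": 0,"wz": 0,"jaw": 1},
  ],
)

```text
time: 3.1
tool_pos: [625.2, 212.1, 247.6]
tcp_rot: [-0.952, 1.569, -2.525]
contact_force: [0.2, -0.8, -0.1]
grip_width: 91.9
```

```bash
cat > snap.py <<'E'
import sys,pickle
from meas import *
def snap(n):
    o=readout.get_obs(); im=imaging.capture('wrist'); cv2.imwrite(f'pics/{n}.png',im)
    pickle.dump(o,open(f'{n}.pkl','wb')); print(o['time'],o['tool_pos'].round(1),o['tcp_rot'].round(3)); return o,im
def load(n): return cam('wrist',pickle.load(open(f'{n}.pkl','rb')))
E
python3 -c "
from snap import *
o,im=snap('w2')
cv2.imwrite('pics/w2c.png',cv2.resize(im[80:260,30:300],None,fx=3,fy=3,interpolation=cv2.INTER_CUBIC))"
```

```text
3.1 [625.2 212.1 247.6] [-0.952  1.569 -2.525]
```

View pics/w2.png

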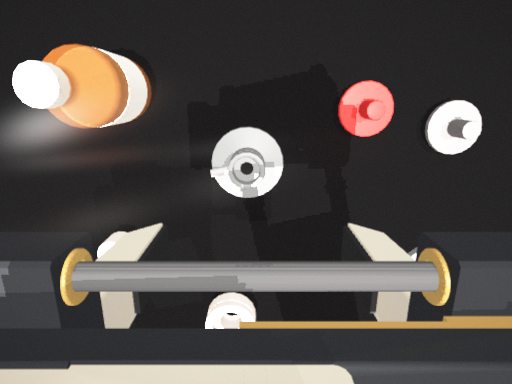

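View pics/w2c.png

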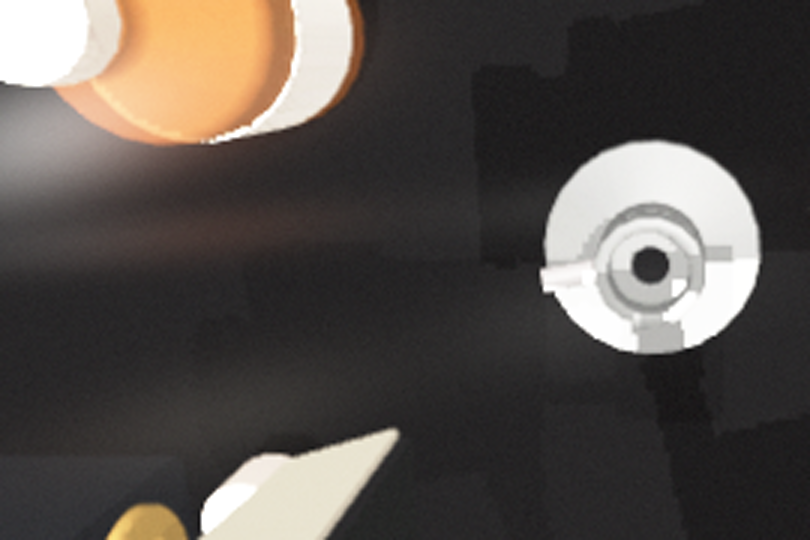

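Run:
```python
from snap import *
C=load('w2'); 
print(ray(C,(247.5,162.2),9), ray(C,(246.5,169.2),50), ray(C,(30+651/3,80+266/3),36))
T=cam('top');S=cam('scene');
print(ray(T,(182.1,175.3),9),ray(S,(335.9,248.5),9))
```

```text
[626.51627374 219.36070778   9.        ] [626.98752161 219.57982178  50.        ] [624.56583951 219.37834118  36.        ]
[625.33723378 220.00428622   9.        ] [626.8152555 221.2662178   9.       ]
```

Request:
arm_command(
  plan=[
    {"tx": 0,"ty": -2.5,"tz": -4.0,"wx": 0,"wy": 0,"wz": 0,"jaw": 1},
    {"tx": 0,"ty": -2.5,"tz": -4.0,"wx": 0,"wy": 0,"wz": 0,"jaw": 1},
    {"tx": 1,"ty": -2.5,"tz": -4.0,"wx": 0,"wy": 0,"wz": 0,"jaw": 1},
    {"tx": 2,"ty": -2.5,"tz": -4.0,"wx": 0,"wy": 0,"wz": 0,"jaw": 1},
    {"tx": 2,"ty": 0,"tz": -0.5,"wx": 0,"wy": 0,"wz": 0,"jaw": 1},
    {"tx": 0,"ty": 0,"tz": 0,"wx": 0,"wy": 0,"wz": 0,"jaw": 1},
    {"tx": 0,"ty": 0,"tz": 0,"wx": 0,"wy": 0,"wz": 0,"jaw": 1},
  ],
)

```text
time: 3.85
tool_pos: [526.3, 375.9, 199.8]
tcp_rot: [0.469, 1.57, -1.105]
contact_force: [-0.4, -0.4, 0.4]
grip_width: 91.9
```

```bash
python3 -c "
from snap import *
o,im=snap('w3')
C=load('w3')
print(proj(C,(525,377,45)))
cv2.imwrite('pics/w3c.png',cv2.resize(im[100:270,150:350],None,fx=3.5,fy=3.5,interpolation=cv2.INTER_CUBIC))"
```

```text
3.85 [526.3 375.9 199.8] [ 0.469  1.57  -1.105]
[252.42037528 182.533489  ]
```

View pics/w3c.png

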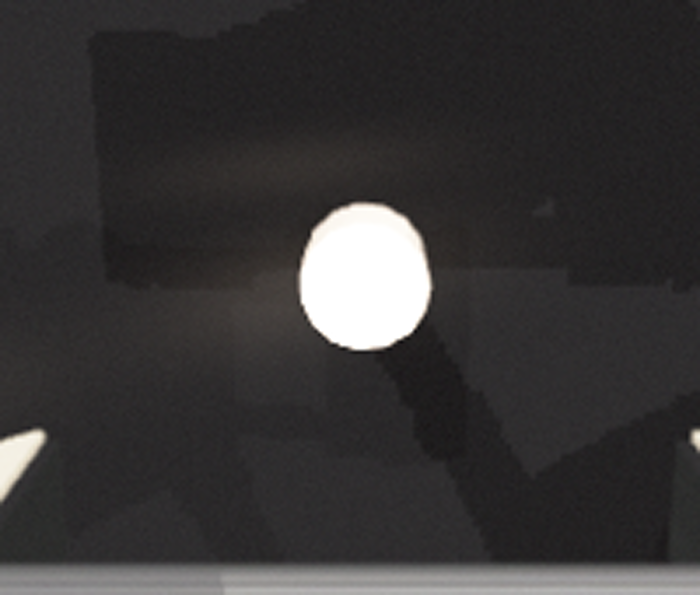

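```bash
python3 -c "
from snap import *
C=load('w3')
print(ray(C,(254.4,181.4),45))"
```

```text
[526.07549101 375.16588918  45.        ]
```

Request:
arm_command(
  plan=[
    {"tx": 4,"ty": 0,"tz": 0.07,"wx": 0,"wy": 0,"wz": 0,"jaw": 1},
    {"tx": 4,"ty": 0,"tz": 0,"wx": 0,"wy": 0,"wz": 0,"jaw": 1},
    {"tx": 4,"ty": 0,"tz": 0,"wx": 0,"wy": 0,"wz": 0,"jaw": 1},
    {"tx": 3,"ty": 0,"tz": 0,"wx": 0,"wy": 0,"wz": 0,"jaw": 1},
    {"tx": 1.3,"ty": 0,"tz": 0,"wx": 0,"wy": 0,"wz": 0,"jaw": 1},
    {"tx": 0,"ty": 0,"tz": 0,"wx": 0,"wy": 0,"wz": 0,"jaw": -1},
    {"tx": 0,"ty": 0,"tz": 0,"wx": 0,"wy": 0,"wz": 0,"jaw": -1},
    {"tx": 0,"ty": 0,"tz": 0,"wx": 0,"wy": 0,"wz": 0,"jaw": -1},
    {"tx": 0,"ty": 0,"tz": 0,"wx": 0,"wy": 0,"wz": 0,"jaw": -1},
    {"tx": 0,"ty": 0,"tz": 0,"wx": 0,"wy": 0,"wz": 0,"jaw": -1},
    {"tx": 0,"ty": 0,"tz": 0,"wx": 0,"wy": 0,"wz": 0,"jaw": -1},
    {"tx": 0,"ty": 0,"tz": 0,"wx": 0,"wy": 0,"wz": 0,"jaw": -1},
    {"tx": 0,"ty": 0,"tz": 0,"wx": 0,"wy": 0,"wz": 0,"jaw": -1},
  ],
)

```text
time: 5.2
tool_pos: [525.5, 377.0, 36.2]
tcp_rot: [0.047, 1.571, -1.525]
contact_force: [-0.2, -0.2, 0.2]
grip_width: 34.0
```

Request:
arm_command(
  plan=[
    {"tx": -3,"ty": 0,"tz": 0,"wx": 0,"wy": 0,"wz": 0,"jaw": -1},
    {"tx": -4,"ty": 0,"tz": 0,"wx": 0,"wy": 0,"wz": 0,"jaw": -1},
    {"tx": -3,"ty": 0,"tz": 0,"wx": 0,"wy": 0,"wz": 0,"jaw": -1},
    {"tx": 0,"ty": 2.5,"tz": 3.94,"wx": 0,"wy": 0,"wz": 0,"jaw": -1},
    {"tx": 0,"ty": 2.5,"tz": 3.94,"wx": 0,"wy": 0,"wz": 0,"jaw": -1},
    {"tx": 0,"ty": 2.5,"tz": 3.94,"wx": 0,"wy": 0,"wz": 0,"jaw": -1},
    {"tx": 0,"ty": 2.5,"tz": 3.94,"wx": 0,"wy": 0,"wz": 0,"jaw": -1},
    {"tx": 0,"ty": 0,"tz": 0,"wx": 0,"wy": 0,"wz": 0,"jaw": -1},
    {"tx": 0,"ty": 0,"tz": 0,"wx": 0,"wy": 0,"wz": 0,"jaw": -1},
    {"tx": 0,"ty": 0,"tz": 0,"wx": 0,"wy": 0,"wz": 0,"jaw": -1},
  ],
)

```text
time: 6.2
tool_pos: [624.7, 220.1, 135.9]
tcp_rot: [-1.78, 1.57, 2.932]
contact_force: [0.0, 0.2, -0.6]
grip_width: 34.3
```

```bash
python3 -c "
from snap import *
o,im=snap('w4')
C=load('w4')
s=imaging.capture('scene')
print(proj(C,(626,219.4,50)),proj(C,(626,219.4,100)), proj(cam('scene'),(626,219,70)))
a=cv2.resize(im,None,fx=1.0,fy=1.0); cv2.imwrite('pics/s4c.png',cv2.resize(s[180:280,270:420],None,fx=5,fy=5,interpolation=cv2.INTER_CUBIC))"
```

```text
6.2 [624.7 220.1 135.9] [-1.78   1.57   2.932]
[254.40926999 202.70389949] [254.3260556  229.80909595] [338.6640487  232.73379027]
```

View pics/w4.png

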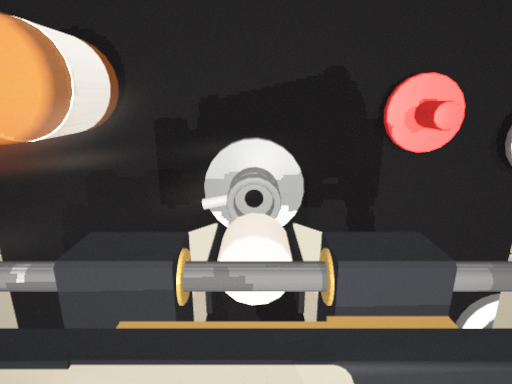

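View pics/s4c.png

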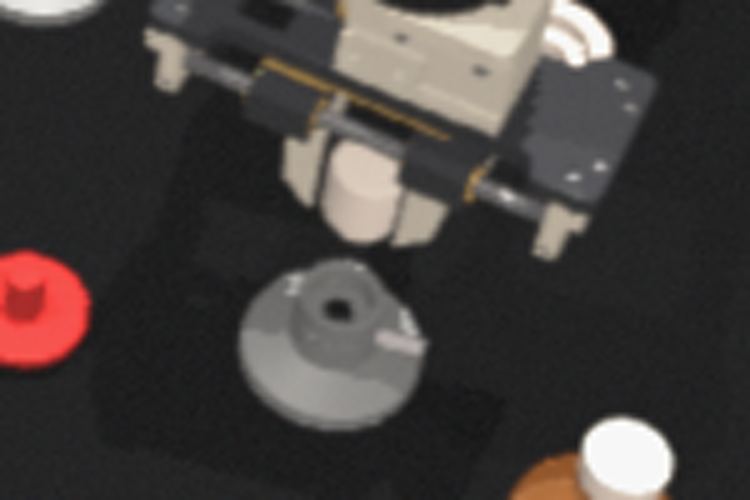

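```bash
python3 -c "
from snap import *
C=load('w4')
print(ray(C,(254,198),36),ray(C,(253.5,187),9)); im=cv2.imread('pics/w4.png');cv2.imwrite('pics/w4c.png',cv2.resize(im[130:240,190:320],None,fx=5,fy=5,interpolation=cv2.INTER_CUBIC))"
```

```text
[625.20825897 219.72491624  36.        ] [626.52290143 220.20186898   9.        ]
```

View pics/w4c.png

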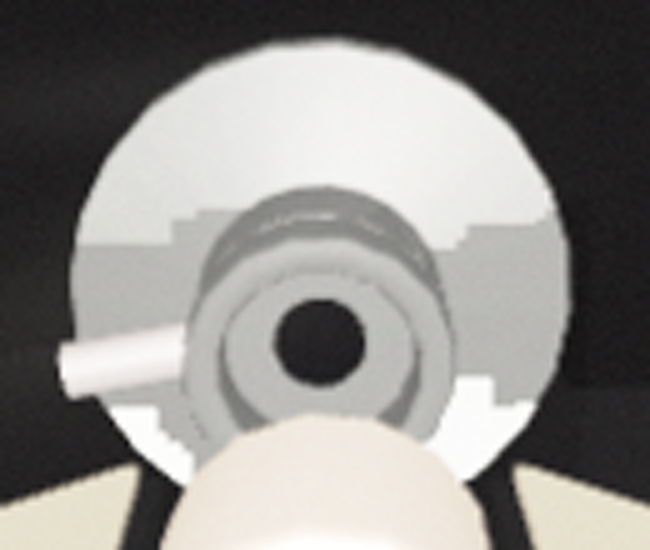

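Request:
arm_command(
  plan=[
    {"tx": 2.5,"ty": 0.1,"tz": 0.03,"wx": 0,"wy": 0,"wz": 0,"jaw": -1},
    {"tx": 1.2,"ty": 0,"tz": 0,"wx": 0,"wy": 0,"wz": 0,"jaw": -1},
    {"tx": 1,"ty": 0,"tz": 0,"wx": 0,"wy": 0,"wz": 0,"jaw": -1},
    {"tx": 0.6,"ty": 0,"tz": 0,"wx": 0,"wy": 0,"wz": 0,"jaw": -1},
    {"tx": 0,"ty": 0,"tz": 0,"wx": 0,"wy": 0,"wz": 0,"jaw": -1},
  ],
)

```text
time: 6.8
tool_pos: [625.9, 219.1, 82.4]
tcp_rot: [-1.288, 1.569, -2.86]
contact_force: [0.7, 0.6, 0.1]
grip_width: 34.5
```

Request:
arm_command(
  plan=[
    {"tx": 0.4,"ty": 0,"tz": 0,"wx": 0,"wy": 0,"wz": 0,"jaw": -1},
    {"tx": 0.3,"ty": 0,"tz": 0,"wx": 0,"wy": 0,"wz": 0,"jaw": -1},
    {"tx": 0,"ty": 0,"tz": 0,"wx": 0,"wy": 0,"wz": 0,"jaw": -1},
    {"tx": 0,"ty": 0,"tz": 0,"wx": 0,"wy": 0,"wz": 0,"jaw": -1},
  ],
)

```text
time: 7.2
tool_pos: [626.5, 218.9, 76.4]
tcp_rot: [1.475, 1.57, -0.097]
contact_force: [-0.6, 0.6, -0.9]
grip_width: 34.2
```

Request:
arm_command(
  plan=[
    {"tx": 0.15,"ty": 0,"tz": 0,"wx": 0,"wy": 0,"wz": 0,"jaw": -1},
    {"tx": 0.1,"ty": 0,"tz": 0,"wx": 0,"wy": 0,"wz": 0,"jaw": -1},
    {"tx": 0,"ty": 0,"tz": 0,"wx": 0,"wy": 0,"wz": 0,"jaw": -1},
    {"tx": 0,"ty": 0,"tz": 0,"wx": 0,"wy": 0,"wz": 0,"jaw": -1},
  ],
)

```text
time: 7.6
tool_pos: [626.6, 218.9, 74.2]
tcp_rot: [1.581, 1.57, 0.009]
contact_force: [-0.7, -0.7, 3.2]
grip_width: 34.7
```

Request:
arm_command(
  plan=[
    {"tx": 0,"ty": 0,"tz": 0,"wx": 0,"wy": 0,"wz": 0,"jaw": 0},
    {"tx": 0,"ty": 0,"tz": 0,"wx": 0,"wy": 0,"wz": 0,"jaw": 0.5},
    {"tx": 0,"ty": 0,"tz": 0,"wx": 0,"wy": 0,"wz": 0,"jaw": 1},
    {"tx": 0,"ty": 0,"tz": 0,"wx": 0,"wy": 0,"wz": 0,"jaw": 1},
    {"tx": 0,"ty": 0,"tz": 0,"wx": 0,"wy": 0,"wz": 0,"jaw": 1},
    {"tx": -3,"ty": 0,"tz": 0,"wx": 0,"wy": 0,"wz": 0,"jaw": 1},
    {"tx": -4,"ty": 0,"tz": 0,"wx": 0,"wy": 0,"wz": 0,"jaw": 1},
    {"tx": -4,"ty": 0,"tz": 0,"wx": 0,"wy": 0,"wz": 0,"jaw": 1},
    {"tx": -3,"ty": 0,"tz": 0,"wx": 0,"wy": 0,"wz": 0,"jaw": 1},
    {"tx": 0,"ty": 0,"tz": 0,"wx": 0,"wy": 0,"wz": 0,"jaw": 1},
  ],
)

```text
time: 8.6
tool_pos: [628.5, 219.5, 219.5]
tcp_rot: [1.789, 1.561, 0.217]
contact_force: [-0.5, 0.0, 0.4]
grip_width: 91.5
```

```bash
python3 -c "
from snap import *
o,im=snap('w5')
s=imaging.capture('scene')
a=cv2.resize(im[100:280,150:350],None,fx=2.5,fy=2.5,interpolation=cv2.INTER_CUBIC); b=cv2.resize(s[210:280,300:370],(300,300),interpolation=cv2.INTER_CUBIC)
c=np.zeros((450,800,3),np.uint8); c[:450,:500]=a; c[:300,500:]=b; cv2.imwrite('pics/w5c.png',c)"
```

```text
8.6 [628.5 219.5 219.5] [1.789 1.561 0.217]
```

View pics/w5c.png

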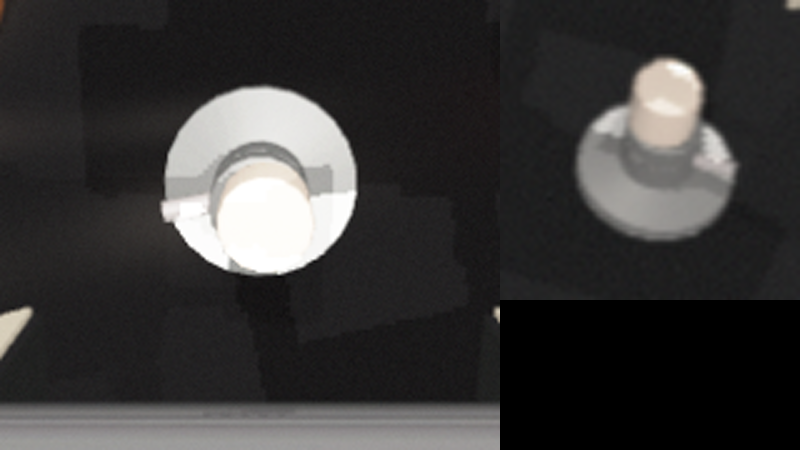

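```bash
python3 -c "
from snap import *
C=load('w5')
print(ray(C,(255.8,190.8),83), ray(C,(150+260.5/2.5,100+181/2.5),9))
o,R_=state();print(o['tool_pos'],R_.round(4))"
```

```text
[625.73102254 217.90550911  83.        ] [626.30761918 219.56606663   9.        ]
[626.40484206 218.95876262 214.03859234] [[ 1.0e-03  1.0e+00 -1.2e-03]
 [ 1.0e-04 -1.2e-03 -1.0e+00]
 [-1.0e+00  1.0e-03 -1.0e-04]]
```

Request:
arm_command(
  plan=[
    {"tx": 0,"ty": -1.74,"tz": 3.75,"wx": 0,"wy": 0,"wz": 0,"jaw": 1},
    {"tx": 0,"ty": -1.74,"tz": 3.75,"wx": 0,"wy": 0,"wz": 0,"jaw": 1},
    {"tx": 0,"ty": -1.74,"tz": 3.75,"wx": 0,"wy": 0,"wz": 0,"jaw": 1},
    {"tx": 0,"ty": -1.74,"tz": 3.75,"wx": 0,"wy": 0,"wz": 0,"jaw": 1},
    {"tx": 0,"ty": -1.74,"tz": 3.75,"wx": 0,"wy": 0,"wz": 0,"jaw": 1},
    {"tx": 0,"ty": -1.74,"tz": 3.75,"wx": 0,"wy": 0,"wz": 0,"jaw": 1},
    {"tx": 0,"ty": -1.74,"tz": 3.75,"wx": 0,"wy": 0,"wz": 0,"jaw": 1},
    {"tx": 0,"ty": -1.74,"tz": 3.75,"wx": 0,"wy": 0,"wz": 0,"jaw": 1},
    {"tx": 0,"ty": -1.74,"tz": 3.75,"wx": 0,"wy": 0,"wz": 0,"jaw": 1},
    {"tx": 0,"ty": -1.74,"tz": 3.75,"wx": 0,"wy": 0,"wz": 0,"jaw": 1},
    {"tx": 0,"ty": -1.74,"tz": 3.75,"wx": 0,"wy": 0,"wz": 0,"jaw": 1},
    {"tx": 0,"ty": 0,"tz": 0,"wx": 0,"wy": 0,"wz": 0,"jaw": 1},
    {"tx": 0,"ty": 0,"tz": 0,"wx": 0,"wy": 0,"wz": 0,"jaw": 1},
    {"tx": 0,"ty": 0,"tz": 0,"wx": 0,"wy": 0,"wz": 0,"jaw": 1},
  ],
)

```text
time: 10.1
tool_pos: [434.4, -192.3, 212.9]
tcp_rot: [-2.326, 1.569, 2.386]
contact_force: [-0.2, 0.2, 0.9]
grip_width: 91.6
```

```bash
python3 -c "
from snap import *
s=imaging.capture('scene');t=imaging.capture('top')
o,im=snap('w6')
a=cv2.resize(im[80:280,150:350],None,fx=2.5,fy=2.5,interpolation=cv2.INTER_CUBIC); b=cv2.resize(s[210:280,300:370],(300,300),interpolation=cv2.INTER_CUBIC)
b2=cv2.resize(t[145:205,155:215],(300,250),interpolation=cv2.INTER_CUBIC)
c=np.zeros((550,800,3),np.uint8); c[:500,:500]=a; c[:300,500:]=b;c[300:,500:]=b2; cv2.imwrite('pics/w6c.png',c)"
```

```text
10.2 [ 434.8 -192.1  213.2] [-2.354  1.57   2.359]
```

View pics/w6c.png

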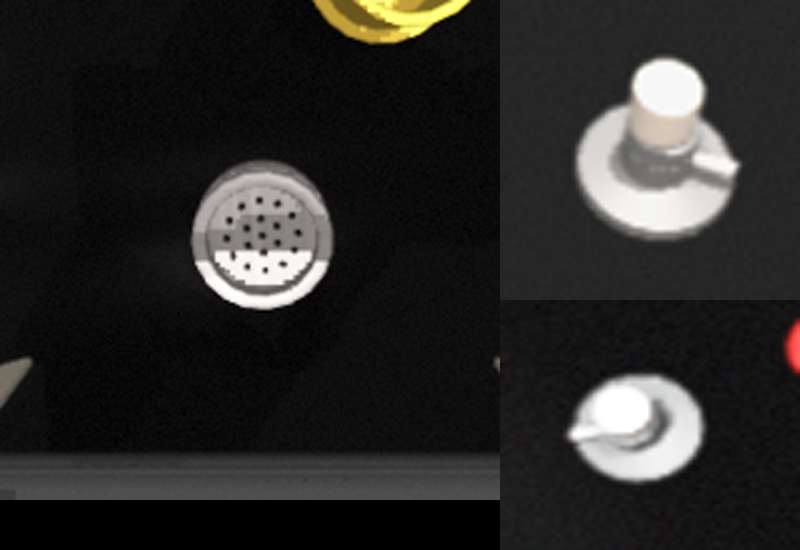

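```bash
python3 -c "
from snap import *
C=load('w6')
print(ray(C,(255,176),40), ray(C,(150+262.5/2.5,80+237/2.5),28))"
```

```text
[ 435.16108959 -193.17077613   40.        ] [ 433.57392782 -193.17631854   28.        ]
```

Request:
arm_command(
  plan=[
    {"tx": 4,"ty": 0,"tz": 0.1,"wx": 0,"wy": 0,"wz": 0,"jaw": 1},
    {"tx": 4,"ty": 0,"tz": 0,"wx": 0,"wy": 0,"wz": 0,"jaw": 1},
    {"tx": 4,"ty": 0,"tz": 0,"wx": 0,"wy": 0,"wz": 0,"jaw": 1},
    {"tx": 4,"ty": 0,"tz": 0,"wx": 0,"wy": 0,"wz": 0,"jaw": 1},
    {"tx": 1.8,"ty": 0,"tz": 0,"wx": 0,"wy": 0,"wz": 0,"jaw": 1},
    {"tx": 0,"ty": 0,"tz": 0,"wx": 0,"wy": 0,"wz": 0,"jaw": 0.5},
    {"tx": 0,"ty": 0,"tz": 0,"wx": 0,"wy": 0,"wz": 0,"jaw": -1},
    {"tx": 0,"ty": 0,"tz": 0,"wx": 0,"wy": 0,"wz": 0,"jaw": -1},
    {"tx": 0,"ty": 0,"tz": 0,"wx": 0,"wy": 0,"wz": 0,"jaw": -1},
    {"tx": 0,"ty": 0,"tz": 0,"wx": 0,"wy": 0,"wz": 0,"jaw": -1},
    {"tx": 0,"ty": 0,"tz": 0,"wx": 0,"wy": 0,"wz": 0,"jaw": -1},
    {"tx": 0,"ty": 0,"tz": 0,"wx": 0,"wy": 0,"wz": 0,"jaw": -1},
  ],
)

```text
time: 11.45
tool_pos: [434.9, -194.4, 36.7]
tcp_rot: [1.151, 1.569, -0.421]
contact_force: [-0.3, 2.7, 7.4]
grip_width: 55.8
```

Request:
arm_command(
  plan=[
    {"tx": -2.5,"ty": 0,"tz": 0,"wx": 0,"wy": 0,"wz": 0,"jaw": -1},
    {"tx": -3,"ty": 0,"tz": 0,"wx": 0,"wy": 0,"wz": 0,"jaw": -1},
    {"tx": -3,"ty": 0,"tz": 0,"wx": 0,"wy": 0,"wz": 0,"jaw": -1},
    {"tx": 0,"ty": 0.9,"tz": -3.5,"wx": 0,"wy": 0,"wz": 0,"jaw": -1},
    {"tx": 0,"ty": 0.9,"tz": -3.5,"wx": 0,"wy": 0,"wz": 0,"jaw": -1},
    {"tx": 0,"ty": 0.9,"tz": -3.5,"wx": 0,"wy": 0,"wz": 0,"jaw": -1},
    {"tx": 0,"ty": 0.9,"tz": -3.5,"wx": 0,"wy": 0,"wz": 0,"jaw": -1},
    {"tx": 0,"ty": 0.8,"tz": -3.4,"wx": 0,"wy": 0,"wz": 0,"jaw": -1},
    {"tx": 0,"ty": 0,"tz": 0,"wx": 0,"wy": 0,"wz": 0,"jaw": -1},
    {"tx": 0,"ty": 0,"tz": 0,"wx": 0,"wy": 0,"wz": 0,"jaw": -1},
    {"tx": 0,"ty": 0,"tz": 0,"wx": 0,"wy": 0,"wz": 0,"jaw": -1},
  ],
)

```text
time: 12.55
tool_pos: [478.4, -21.1, 120.7]
tcp_rot: [-0.595, 1.57, -2.167]
contact_force: [0.1, 0.1, -2.5]
grip_width: 55.6
```

```bash
python3 -c "
from snap import *
o,im=snap('w7'); s=imaging.capture('scene')
print(o['contact_force'],o['grip_width'])
a=cv2.resize(im[100:340,130:380],None,fx=2,fy=2,interpolation=cv2.INTER_CUBIC); b=cv2.resize(s[110:200,230:320],(300,300),interpolation=cv2.INTER_CUBIC)
c=np.zeros((480,800,3),np.uint8); c[:480,:500]=a; c[:300,500:]=b; cv2.imwrite('pics/w7c.png',c)"
```

```text
12.55 [478.4 -21.1 120.7] [-0.595  1.57  -2.167]
[ 0.10044008  0.14595948 -2.50401079] 55.58037532262824
```

View pics/w7c.png

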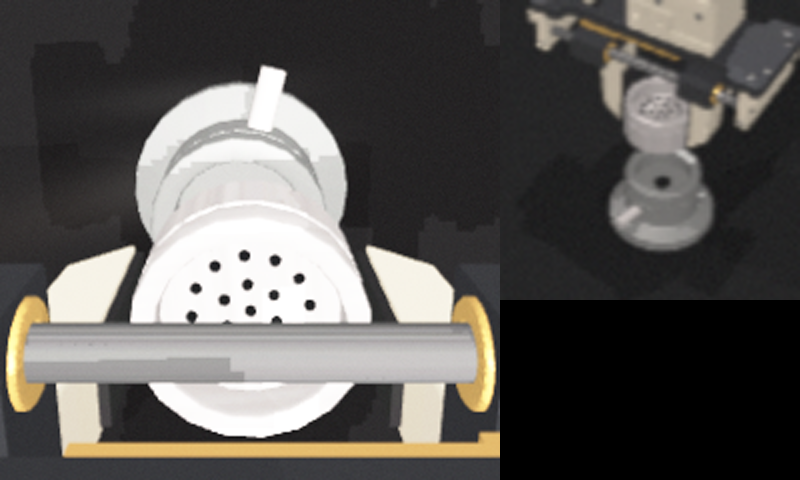

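```bash
python3 -c "
from snap import *
C=load('w7')
print(ray(C,(250.75,195),9), ray(C,(255.5,255),124))"
```

```text
[477.89437054 -18.93332385   9.        ] [483.98208077 -22.39818674 124.        ]
```

Request:
arm_command(
  plan=[
    {"tx": 1.5,"ty": 0,"tz": -0.22,"wx": 0,"wy": 0,"wz": 0,"jaw": -1},
    {"tx": 1.3,"ty": 0,"tz": 0,"wx": 0,"wy": 0,"wz": 0,"jaw": -1},
    {"tx": 0.7,"ty": 0,"tz": 0,"wx": 0,"wy": 0,"wz": 0,"jaw": -1},
    {"tx": 0.3,"ty": 0,"tz": 0,"wx": 0,"wy": 0,"wz": 0,"jaw": -1},
    {"tx": 0.3,"ty": 0,"tz": 0,"wx": 0,"wy": 0,"wz": 0,"jaw": -1},
    {"tx": 0,"ty": 0,"tz": 0,"wx": 0,"wy": 0,"wz": 0,"jaw": -1},
    {"tx": 0,"ty": 0,"tz": 0,"wx": 0,"wy": 0,"wz": 0,"jaw": -1},
  ],
)

```text
time: 13.35
tool_pos: [478.9, -18.3, 80.0]
tcp_rot: [1.263, 1.57, -0.309]
contact_force: [-0.5, -1.1, -1.7]
grip_width: 55.5
```

Request:
arm_command(
  plan=[
    {"tx": 0.2,"ty": 0,"tz": 0,"wx": 0,"wy": 0,"wz": 0,"jaw": -1},
    {"tx": 0.15,"ty": 0,"tz": 0,"wx": 0,"wy": 0,"wz": 0,"jaw": -1},
    {"tx": 0,"ty": 0,"tz": 0,"wx": 0,"wy": 0,"wz": 0,"jaw": -1},
    {"tx": 0,"ty": 0,"tz": 0,"wx": 0,"wy": 0,"wz": 0,"jaw": -1},
  ],
)

```text
time: 13.75
tool_pos: [478.9, -18.2, 76.7]
tcp_rot: [1.254, 1.57, -0.318]
contact_force: [-2.6, 0.4, 5.0]
grip_width: 55.5
```

Request:
arm_command(
  plan=[
    {"tx": 0,"ty": 0,"tz": 0,"wx": 0,"wy": 0,"wz": 0,"jaw": 0.4},
    {"tx": 0,"ty": 0,"tz": 0,"wx": 0,"wy": 0,"wz": 0,"jaw": 0.7},
    {"tx": 0,"ty": 0,"tz": 0,"wx": 0,"wy": 0,"wz": 0,"jaw": 1},
    {"tx": 0,"ty": 0,"tz": 0,"wx": 0,"wy": 0,"wz": 0,"jaw": 1},
    {"tx": -2,"ty": 0,"tz": 0,"wx": 0,"wy": 0,"wz": 0,"jaw": 1},
    {"tx": -4,"ty": 0,"tz": 0,"wx": 0,"wy": 0,"wz": 0,"jaw": 1},
    {"tx": -4,"ty": 0,"tz": 0,"wx": 0,"wy": 0,"wz": 0,"jaw": 1},
    {"tx": -4,"ty": 0,"tz": 0,"wx": 0,"wy": 0,"wz": 0,"jaw": 1},
    {"tx": 0,"ty": 0,"tz": 0,"wx": 0,"wy": 0,"wz": 0,"jaw": 1},
    {"tx": 0,"ty": 0,"tz": 0,"wx": 0,"wy": 0,"wz": 0,"jaw": 1},
  ],
)

```text
time: 14.75
tool_pos: [478.8, -18.2, 216.6]
tcp_rot: [1.316, 1.569, -0.256]
contact_force: [0.1, 0.1, -0.2]
grip_width: 91.7
```

```bash
python3 -c "
from snap import *
o,im=snap('w8'); s=imaging.capture('scene')
print(o['contact_force'],o['grip_width'])
a=cv2.resize(im[100:260,150:350],None,fx=2.5,fy=2.5,interpolation=cv2.INTER_CUBIC); b=cv2.resize(s[110:200,230:320],(300,300),interpolation=cv2.INTER_CUBIC)
c=np.zeros((400,800,3),np.uint8); c[:,:500]=a; c[:300,500:]=b; cv2.imwrite('pics/w8c.png',c)"
```

```text
14.75 [478.8 -18.2 216.6] [ 1.316  1.569 -0.256]
[ 0.07376346  0.06295458 -0.19562039] 91.74157468777226
```

View pics/w8c.png

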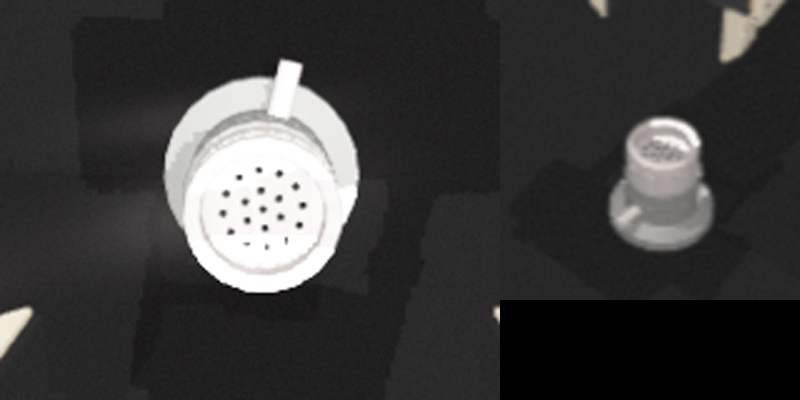

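```bash
python3 -c "
from snap import *
C=load('w8')
print(ray(C,(255.4,185.2),80), ray(C,(150+260.5/2.5,100+172.5/2.5),9), ray(C,(150+263.5/2.5,100+209/2.5),68))"
```

```text
[479.98145668 -19.79392347  80.        ] [479.33208809 -18.68203575   9.        ] [478.31310448 -19.82445796  68.        ]
```

Request:
arm_command(
  plan=[
    {"tx": 0,"ty": -0.8,"tz": -3.75,"wx": 0,"wy": 0,"wz": 0,"jaw": 1},
    {"tx": 0,"ty": -0.8,"tz": -3.75,"wx": 0,"wy": 0,"wz": 0,"jaw": 1},
    {"tx": 0,"ty": -0.8,"tz": -3.75,"wx": 0,"wy": 0,"wz": 0,"jaw": 1},
    {"tx": 0,"ty": -0.8,"tz": -3.75,"wx": 0,"wy": 0,"wz": 0,"jaw": 1},
    {"tx": 0,"ty": -0.8,"tz": -3.75,"wx": 0,"wy": 0,"wz": 0,"jaw": 1},
    {"tx": 0,"ty": -0.8,"tz": -3.75,"wx": 0,"wy": 0,"wz": 0,"jaw": 1},
    {"tx": 0,"ty": -0.8,"tz": -3.75,"wx": 0,"wy": 0,"wz": 0,"jaw": 1},
    {"tx": 0,"ty": 0,"tz": 0,"wx": 0,"wy": 0,"wz": 0,"jaw": 1},
    {"tx": 0,"ty": 0,"tz": 0,"wx": 0,"wy": 0,"wz": 0,"jaw": 1},
    {"tx": 0,"ty": 0,"tz": 0,"wx": 0,"wy": 0,"wz": 0,"jaw": 1},
  ],
)

```text
time: 15.85
tool_pos: [422.8, 243.5, 215.2]
tcp_rot: [-0.989, 1.569, -2.561]
contact_force: [0.5, -0.2, -1.0]
grip_width: 91.8
```

```bash
python3 -c "
from snap import *
o,im=snap('w9')
a=cv2.resize(im[80:260,130:380],None,fx=3,fy=3,interpolation=cv2.INTER_CUBIC); cv2.imwrite('pics/w9c.png',a)"
```

```text
15.85 [422.8 243.5 215.2] [-0.989  1.569 -2.561]
```

View pics/w9c.png

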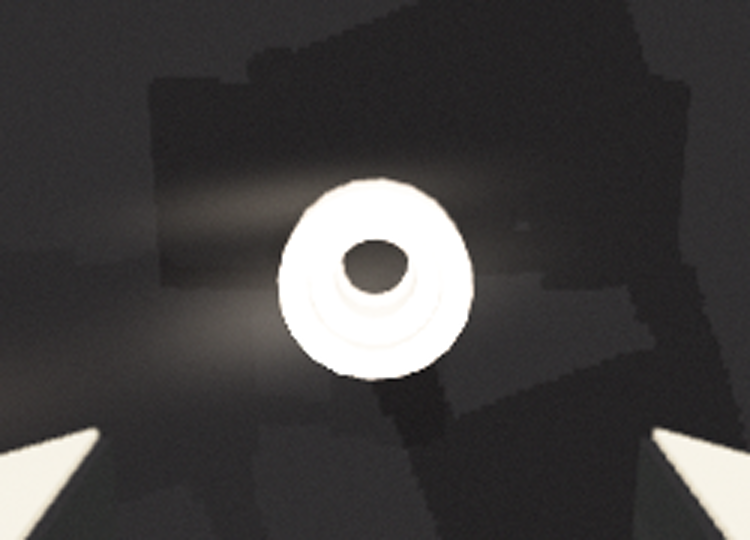

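```bash
python3 -c "
from snap import *
C=load('w9')
print(ray(C,(255.3,174.7),40))"
```

```text
[423.84178477 241.72773324  40.        ]
```

Request:
arm_command(
  plan=[
    {"tx": 4,"ty": 0.08,"tz": 0.15,"wx": 0,"wy": 0,"wz": 0,"jaw": 1},
    {"tx": 4,"ty": 0,"tz": 0,"wx": 0,"wy": 0,"wz": 0,"jaw": 1},
    {"tx": 4,"ty": 0,"tz": 0,"wx": 0,"wy": 0,"wz": 0,"jaw": 1},
    {"tx": 4,"ty": 0,"tz": 0,"wx": 0,"wy": 0,"wz": 0,"jaw": 1},
    {"tx": 2.4,"ty": 0,"tz": 0,"wx": 0,"wy": 0,"wz": 0,"jaw": 1},
    {"tx": 0,"ty": 0,"tz": 0,"wx": 0,"wy": 0,"wz": 0,"jaw": 0.7},
    {"tx": 0,"ty": 0,"tz": 0,"wx": 0,"wy": 0,"wz": 0,"jaw": -1},
    {"tx": 0,"ty": 0,"tz": 0,"wx": 0,"wy": 0,"wz": 0,"jaw": -1},
    {"tx": 0,"ty": 0,"tz": 0,"wx": 0,"wy": 0,"wz": 0,"jaw": -1},
    {"tx": 0,"ty": 0,"tz": 0,"wx": 0,"wy": 0,"wz": 0,"jaw": -1},
    {"tx": 0,"ty": 0,"tz": 0,"wx": 0,"wy": 0,"wz": 0,"jaw": -1},
    {"tx": 0,"ty": 0,"tz": 0,"wx": 0,"wy": 0,"wz": 0,"jaw": -1},
  ],
)

```text
time: 17.1
tool_pos: [424.8, 243.1, 33.5]
tcp_rot: [1.793, 1.568, 0.221]
contact_force: [-0.2, -2.8, 7.5]
grip_width: 62.8
```

Request:
arm_command(
  plan=[
    {"tx": -3,"ty": 0,"tz": 0,"wx": 0,"wy": 0,"wz": 0,"jaw": -1},
    {"tx": -4,"ty": 0,"tz": 0,"wx": 0,"wy": 0,"wz": 0,"jaw": -1},
    {"tx": -4,"ty": 0,"tz": 0,"wx": 0,"wy": 0,"wz": 0,"jaw": -1},
    {"tx": 0,"ty": 0.79,"tz": 3.74,"wx": 0,"wy": 0,"wz": 0,"jaw": -1},
    {"tx": 0,"ty": 0.79,"tz": 3.74,"wx": 0,"wy": 0,"wz": 0,"jaw": -1},
    {"tx": 0,"ty": 0.79,"tz": 3.74,"wx": 0,"wy": 0,"wz": 0,"jaw": -1},
    {"tx": 0,"ty": 0.79,"tz": 3.74,"wx": 0,"wy": 0,"wz": 0,"jaw": -1},
    {"tx": 0,"ty": 0.79,"tz": 3.74,"wx": 0,"wy": 0,"wz": 0,"jaw": -1},
    {"tx": 0,"ty": 0.79,"tz": 3.74,"wx": 0,"wy": 0,"wz": 0,"jaw": -1},
    {"tx": 0,"ty": 0.79,"tz": 3.74,"wx": 0,"wy": 0,"wz": 0,"jaw": -1},
    {"tx": 0,"ty": 0,"tz": 0,"wx": 0,"wy": 0,"wz": 0,"jaw": -1},
    {"tx": 0,"ty": 0,"tz": 0,"wx": 0,"wy": 0,"wz": 0,"jaw": -1},
    {"tx": 0,"ty": 0,"tz": 0,"wx": 0,"wy": 0,"wz": 0,"jaw": -1},
  ],
)

```text
time: 18.4
tool_pos: [478.3, -18.1, 142.2]
tcp_rot: [-2.184, 1.57, 2.528]
contact_force: [0.3, 0.7, -1.6]
grip_width: 62.9
```

```bash
python3 -c "
from snap import *
o,im=snap('w10'); s=imaging.capture('scene')
print(o['contact_force'],o['grip_width'])
a=cv2.resize(im[100:340,130:380],None,fx=2,fy=2,interpolation=cv2.INTER_CUBIC); b=cv2.resize(s[100:190,230:320],(300,300),interpolation=cv2.INTER_CUBIC)
c=np.zeros((480,800,3),np.uint8); c[:480,:500]=a; c[:300,500:]=b; cv2.imwrite('pics/w10c.png',c)"
```

```text
18.4 [478.3 -18.1 142.2] [-2.184  1.57   2.528]
[ 0.31719098  0.71804172 -1.583127  ] 62.922807958554095
```

View pics/w10c.png

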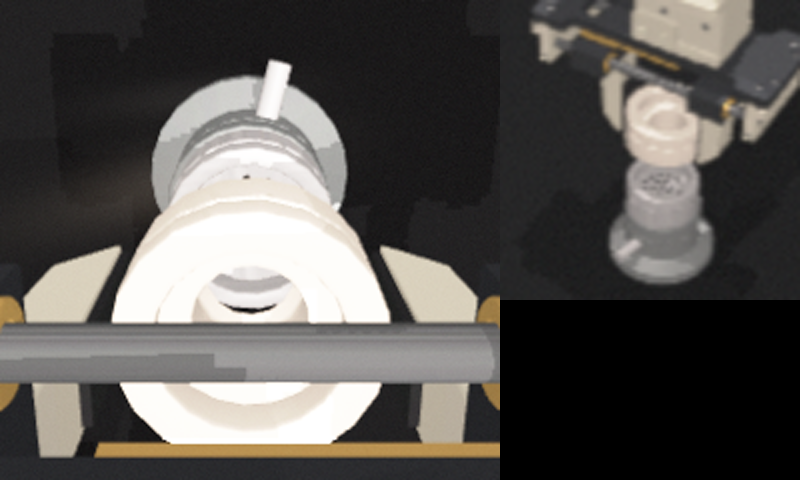

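```bash
python3 -c "
from snap import *
C=load('w10')
print(ray(C,(254.75,180),9), ray(C,(130+251.5/2,262),149), proj(C,(479.2,-19.6,80)))"
```

```text
[484.6436782  -18.96841968   9.        ] [482.20362765 -19.43191107 149.        ] [255.70886615 214.63331282]
```

Request:
arm_command(
  plan=[
    {"tx": 1.5,"ty": 0.08,"tz": 0.06,"wx": 0,"wy": 0,"wz": 0,"jaw": -1},
    {"tx": 1.0,"ty": 0,"tz": 0,"wx": 0,"wy": 0,"wz": 0,"jaw": -1},
    {"tx": 0.4,"ty": 0,"tz": 0,"wx": 0,"wy": 0,"wz": 0,"jaw": -1},
    {"tx": 0.4,"ty": 0,"tz": 0,"wx": 0,"wy": 0,"wz": 0,"jaw": -1},
    {"tx": 0.3,"ty": 0,"tz": 0,"wx": 0,"wy": 0,"wz": 0,"jaw": -1},
    {"tx": 0,"ty": 0,"tz": 0,"wx": 0,"wy": 0,"wz": 0,"jaw": -1},
    {"tx": 0,"ty": 0,"tz": 0,"wx": 0,"wy": 0,"wz": 0,"jaw": -1},
  ],
)

```text
time: 19.2
tool_pos: [479.7, -19.6, 106.4]
tcp_rot: [1.163, 1.57, -0.409]
contact_force: [1.0, -0.5, -0.6]
grip_width: 62.8
```

Request:
arm_command(
  plan=[
    {"tx": 0.2,"ty": 0,"tz": 0,"wx": 0,"wy": 0,"wz": 0,"jaw": -1},
    {"tx": 0.15,"ty": 0,"tz": 0,"wx": 0,"wy": 0,"wz": 0,"jaw": -1},
    {"tx": 0.1,"ty": 0,"tz": 0,"wx": 0,"wy": 0,"wz": 0,"jaw": -1},
    {"tx": 0,"ty": 0,"tz": 0,"wx": 0,"wy": 0,"wz": 0,"jaw": -1},
    {"tx": 0,"ty": 0,"tz": 0,"wx": 0,"wy": 0,"wz": 0,"jaw": -1},
  ],
)

```text
time: 19.7
tool_pos: [479.9, -19.7, 103.7]
tcp_rot: [1.288, 1.569, -0.284]
contact_force: [-5.5, 0.4, 18.3]
grip_width: 63.2
```

Request:
arm_command(
  plan=[
    {"tx": 0,"ty": 0,"tz": 0,"wx": 0,"wy": 0,"wz": 0,"jaw": 0.5},
    {"tx": 0,"ty": 0,"tz": 0,"wx": 0,"wy": 0,"wz": 0,"jaw": 0.8},
    {"tx": 0,"ty": 0,"tz": 0,"wx": 0,"wy": 0,"wz": 0,"jaw": 1},
    {"tx": 0,"ty": 0,"tz": 0,"wx": 0,"wy": 0,"wz": 0,"jaw": 1},
    {"tx": -2,"ty": 0,"tz": 0,"wx": 0,"wy": 0,"wz": 0,"jaw": 1},
    {"tx": -4,"ty": 0,"tz": 0,"wx": 0,"wy": 0,"wz": 0,"jaw": 1},
    {"tx": -4,"ty": 0,"tz": 0,"wx": 0,"wy": 0,"wz": 0,"jaw": 1},
    {"tx": -4,"ty": 0,"tz": 0,"wx": 0,"wy": 0,"wz": 0,"jaw": 1},
    {"tx": 0,"ty": 0,"tz": 0,"wx": 0,"wy": 0,"wz": 0,"jaw": 1},
    {"tx": 0,"ty": 0,"tz": 0,"wx": 0,"wy": 0,"wz": 0,"jaw": 1},
  ],
)

```text
time: 20.7
tool_pos: [479.7, -19.6, 242.0]
tcp_rot: [1.296, 1.569, -0.276]
contact_force: [-0.7, -0.4, -1.0]
grip_width: 91.7
```

```bash
python3 -c "
from snap import *
o,im=snap('w11'); s=imaging.capture('scene')
a=cv2.resize(im[100:260,150:350],None,fx=2.5,fy=2.5,interpolation=cv2.INTER_CUBIC); b=cv2.resize(s[100:190,230:320],(300,300),interpolation=cv2.INTER_CUBIC)
c=np.zeros((400,800,3),np.uint8); c[:,:500]=a; c[:300,500:]=b; cv2.imwrite('pics/w11c.png',c)"
```

```text
20.7 [479.7 -19.6 242. ] [ 1.296  1.569 -0.276]
```

View pics/w11c.png

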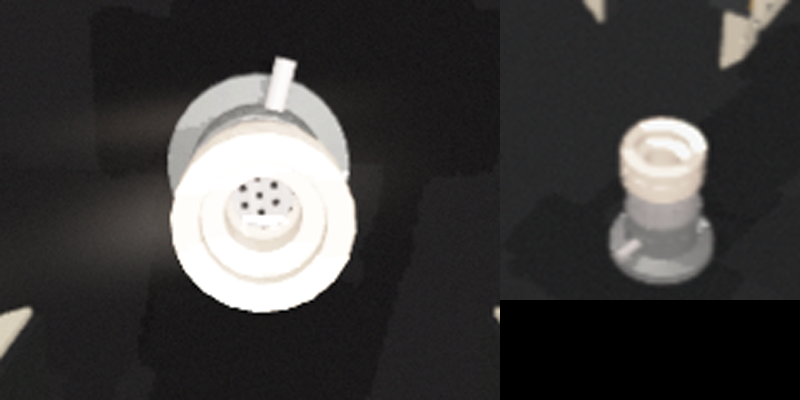

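```bash
python3 -c "
from snap import *
C=load('w11')
print(ray(C,(255.3,188.2),110)); T=cam('top');S=cam('scene')
print(ray(T,(317.4,167.1),35))"
```

```text
[479.3838362  -21.11279853 110.        ]
[ 639.90388528 -225.96311436   35.        ]
```

Request:
arm_command(
  plan=[
    {"tx": 0,"ty": 3,"tz": 4,"wx": 0,"wy": 0,"wz": 0,"jaw": 1},
    {"tx": 0,"ty": 3,"tz": 4,"wx": 0,"wy": 0,"wz": 0,"jaw": 1},
    {"tx": 0,"ty": 3,"tz": 4,"wx": 0,"wy": 0,"wz": 0,"jaw": 1},
    {"tx": 0,"ty": 3,"tz": 4,"wx": 0,"wy": 0,"wz": 0,"jaw": 1},
    {"tx": 0,"ty": 3.2,"tz": 4.1,"wx": 0,"wy": 0,"wz": 0,"jaw": 1},
    {"tx": 0,"ty": 0,"tz": 0,"wx": 0,"wy": 0,"wz": 0,"jaw": 1},
    {"tx": 0,"ty": 0,"tz": 0,"wx": 0,"wy": 0,"wz": 0,"jaw": 1},
    {"tx": 0,"ty": 0,"tz": 0,"wx": 0,"wy": 0,"wz": 0,"jaw": 1},
  ],
)

```text
time: 21.6
tool_pos: [629.4, -218.1, 240.5]
tcp_rot: [-2.096, 1.568, 2.616]
contact_force: [1.0, 0.2, -0.5]
grip_width: 91.8
```

```bash
python3 -c "
from snap import *
o,im=snap('w12')
a=cv2.resize(im[60:260,130:380],None,fx=3,fy=3,interpolation=cv2.INTER_CUBIC); cv2.imwrite('pics/w12c.png',a)"
```

```text
21.6 [ 629.4 -218.1  240.5] [-2.096  1.568  2.616]
```

View pics/w12c.png

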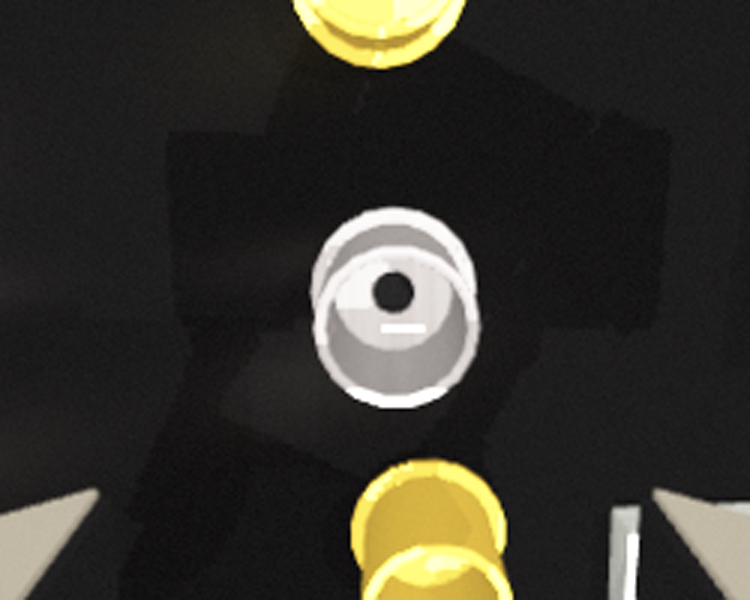

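```bash
python3 -c "
from snap import *
C=load('w12')
print(ray(C,(262.3,169),80),ray(C,(130+393.5/3,60+289/3),15))"
```

```text
[ 639.16385204 -225.92436565   80.        ] [ 639.67027304 -226.02314584   15.        ]
```

Request:
arm_command(
  plan=[
    {"tx": 3,"ty": 0.99,"tz": 0.78,"wx": 0,"wy": 0,"wz": 0,"jaw": 1},
    {"tx": 4,"ty": 0,"tz": 0,"wx": 0,"wy": 0,"wz": 0,"jaw": 1},
    {"tx": 4,"ty": 0,"tz": 0,"wx": 0,"wy": 0,"wz": 0,"jaw": 1},
    {"tx": 4,"ty": 0,"tz": 0,"wx": 0,"wy": 0,"wz": 0,"jaw": 1},
    {"tx": 3,"ty": 0,"tz": 0,"wx": 0,"wy": 0,"wz": 0,"jaw": 1},
    {"tx": 0,"ty": 0,"tz": 0,"wx": 0,"wy": 0,"wz": 0,"jaw": 0.5},
    {"tx": 0,"ty": 0,"tz": 0,"wx": 0,"wy": 0,"wz": 0,"jaw": 0},
    {"tx": 0,"ty": 0,"tz": 0,"wx": 0,"wy": 0,"wz": 0,"jaw": -1},
    {"tx": 0,"ty": 0,"tz": 0,"wx": 0,"wy": 0,"wz": 0,"jaw": -1},
    {"tx": 0,"ty": 0,"tz": 0,"wx": 0,"wy": 0,"wz": 0,"jaw": -1},
    {"tx": 0,"ty": 0,"tz": 0,"wx": 0,"wy": 0,"wz": 0,"jaw": -1},
    {"tx": 0,"ty": 0,"tz": 0,"wx": 0,"wy": 0,"wz": 0,"jaw": -1},
  ],
)

```text
time: 22.85
tool_pos: [640.6, -227.1, 63.0]
tcp_rot: [1.249, 1.569, -0.323]
contact_force: [-0.6, 1.7, 5.7]
grip_width: 51.0
```

Request:
arm_command(
  plan=[
    {"tx": -2.5,"ty": 0,"tz": 0,"wx": 0,"wy": 0,"wz": 0,"jaw": -1},
    {"tx": -4,"ty": 0,"tz": 0,"wx": 0,"wy": 0,"wz": 0,"jaw": -1},
    {"tx": -4,"ty": 0,"tz": 0,"wx": 0,"wy": 0,"wz": 0,"jaw": -1},
    {"tx": -3,"ty": 0,"tz": 0,"wx": 0,"wy": 0,"wz": 0,"jaw": -1},
    {"tx": 0,"ty": -2.67,"tz": -3.43,"wx": 0,"wy": 0,"wz": 0,"jaw": -1},
    {"tx": 0,"ty": -2.67,"tz": -3.43,"wx": 0,"wy": 0,"wz": 0,"jaw": -1},
    {"tx": 0,"ty": -2.67,"tz": -3.43,"wx": 0,"wy": 0,"wz": 0,"jaw": -1},
    {"tx": 0,"ty": -2.67,"tz": -3.43,"wx": 0,"wy": 0,"wz": 0,"jaw": -1},
    {"tx": 0,"ty": -2.67,"tz": -3.43,"wx": 0,"wy": 0,"wz": 0,"jaw": -1},
    {"tx": 0,"ty": -2.67,"tz": -3.43,"wx": 0,"wy": 0,"wz": 0,"jaw": -1},
    {"tx": 0,"ty": 0,"tz": 0,"wx": 0,"wy": 0,"wz": 0,"jaw": -1},
    {"tx": 0,"ty": 0,"tz": 0,"wx": 0,"wy": 0,"wz": 0,"jaw": -1},
    {"tx": 0,"ty": 0,"tz": 0,"wx": 0,"wy": 0,"wz": 0,"jaw": -1},
  ],
)

```text
time: 24.15
tool_pos: [480.8, -21.7, 196.7]
tcp_rot: [0.92, 1.57, -0.652]
contact_force: [0.6, -0.1, -2.2]
grip_width: 50.6
```

```bash
python3 -c "
from snap import *
o,im=snap('w13'); s=imaging.capture('scene'); cv2.imwrite('pics/s13.png',s)
print(o['contact_force'],o['grip_width'])
a=cv2.resize(im[80:320,130:380],None,fx=2,fy=2,interpolation=cv2.INTER_CUBIC); b=cv2.resize(s[80:190,220:330],(300,300),interpolation=cv2.INTER_CUBIC)
c=np.zeros((480,800,3),np.uint8); c[:480,:500]=a; c[:300,500:]=b; cv2.imwrite('pics/w13c.png',c)"
```

```text
24.15 [480.8 -21.7 196.7] [ 0.92   1.57  -0.652]
[ 0.56333182 -0.06852716 -2.1641979 ] 50.57212172803694
```

View pics/w13c.png

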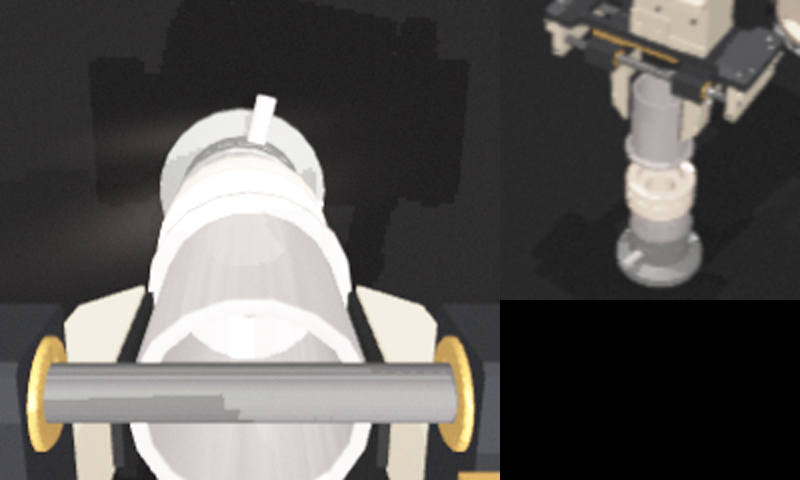

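```bash
python3 -c "
from snap import *
C=load('w13')
print(ray(C,(251,175),9),ray(C,(255,210),148), ray(C,(255.3,270),215))
print([proj(C,(479.4,y,110)) for y in(-52,-52+64)])
im=cv2.imread('pics/w13.png');cv2.imwrite('pics/w13d.png',cv2.resize(im[120:220,190:320],None,fx=6,fy=6,interpolation=cv2.INTER_CUBIC))"
```

```text
[479.03917    -18.93186708   9.        ] [489.61551295 -22.81816154 148.        ] [487.19241944 -22.83357784 215.        ]
[array([295.26945994, 205.99128612]), array([206.79892816, 206.12189746])]
```

View pics/w13d.png

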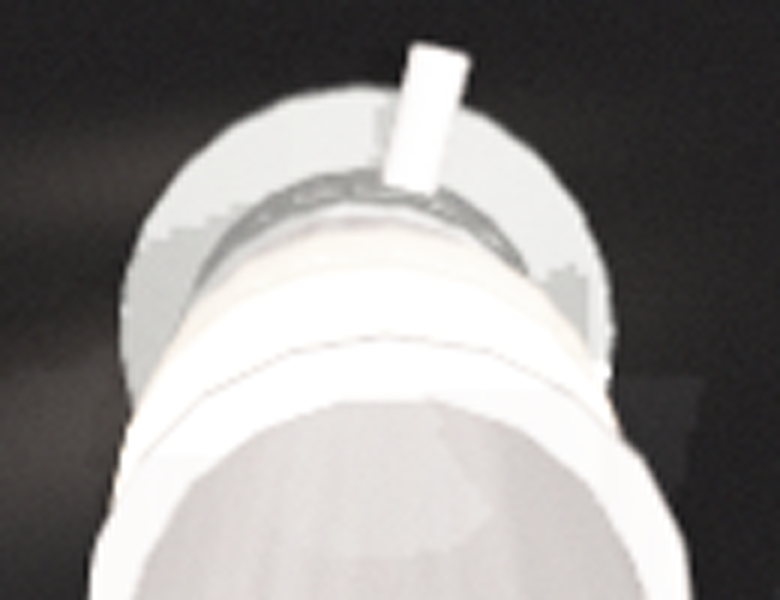

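Request:
arm_command(
  plan=[
    {"tx": 1,"ty": -0.05,"tz": -0.21,"wx": 0,"wy": 0,"wz": 0,"jaw": -1},
    {"tx": 1,"ty": 0,"tz": 0,"wx": 0,"wy": 0,"wz": 0,"jaw": -1},
    {"tx": 0.4,"ty": 0,"tz": 0,"wx": 0,"wy": 0,"wz": 0,"jaw": -1},
    {"tx": 0.4,"ty": 0,"tz": 0,"wx": 0,"wy": 0,"wz": 0,"jaw": -1},
    {"tx": 0.3,"ty": 0,"tz": 0,"wx": 0,"wy": 0,"wz": 0,"jaw": -1},
    {"tx": 0,"ty": 0,"tz": 0,"wx": 0,"wy": 0,"wz": 0,"jaw": -1},
    {"tx": 0,"ty": 0,"tz": 0,"wx": 0,"wy": 0,"wz": 0,"jaw": -1},
  ],
)

```text
time: 24.95
tool_pos: [479.7, -18.9, 165.8]
tcp_rot: [1.146, 1.57, -0.426]
contact_force: [-0.0, -0.1, -2.0]
grip_width: 50.5
```

Request:
arm_command(
  plan=[
    {"tx": 0.2,"ty": 0,"tz": 0,"wx": 0,"wy": 0,"wz": 0,"jaw": -1},
    {"tx": 0.15,"ty": 0,"tz": 0,"wx": 0,"wy": 0,"wz": 0,"jaw": -1},
    {"tx": 0.05,"ty": 0,"tz": 0,"wx": 0,"wy": 0,"wz": 0,"jaw": -1},
    {"tx": 0,"ty": 0,"tz": 0,"wx": 0,"wy": 0,"wz": 0,"jaw": -1},
    {"tx": 0,"ty": 0,"tz": 0,"wx": 0,"wy": 0,"wz": 0,"jaw": -1},
  ],
)

```text
time: 25.45
tool_pos: [480.3, -18.9, 163.2]
tcp_rot: [1.419, 1.568, -0.152]
contact_force: [0.2, 1.4, 8.9]
grip_width: 50.3
```

Request:
arm_command(
  plan=[
    {"tx": 0,"ty": 0,"tz": 0,"wx": 0,"wy": 0,"wz": 0,"jaw": 0.3},
    {"tx": 0,"ty": 0,"tz": 0,"wx": 0,"wy": 0,"wz": 0,"jaw": 0.7},
    {"tx": 0,"ty": 0,"tz": 0,"wx": 0,"wy": 0,"wz": 0,"jaw": 1},
    {"tx": 0,"ty": 0,"tz": 0,"wx": 0,"wy": 0,"wz": 0,"jaw": 1},
    {"tx": -2,"ty": 0,"tz": 0,"wx": 0,"wy": 0,"wz": 0,"jaw": 1},
    {"tx": -4,"ty": 0,"tz": 0,"wx": 0,"wy": 0,"wz": 0,"jaw": 1},
    {"tx": -4,"ty": 0,"tz": 0,"wx": 0,"wy": 0,"wz": 0,"jaw": 1},
    {"tx": -3,"ty": 0,"tz": 0,"wx": 0,"wy": 0,"wz": 0,"jaw": 1},
    {"tx": 0,"ty": 0,"tz": 0,"wx": 0,"wy": 0,"wz": 0,"jaw": 1},
    {"tx": 0,"ty": 0,"tz": 0,"wx": 0,"wy": 0,"wz": 0,"jaw": 1},
    {"tx": 0,"ty": 0,"tz": 0,"wx": 0,"wy": 0,"wz": 0,"jaw": 1},
  ],
)

```text
time: 26.55
tool_pos: [478.9, -18.8, 290.3]
tcp_rot: [-1.73, 1.568, 2.982]
contact_force: [0.2, -0.6, -0.5]
grip_width: 91.9
```

```bash
python3 -c "
from snap import *
o,im=snap('w14'); s=imaging.capture('scene')
a=cv2.resize(im[100:260,150:350],None,fx=2.5,fy=2.5,interpolation=cv2.INTER_CUBIC); b=cv2.resize(s[80:190,220:330],(300,300),interpolation=cv2.INTER_CUBIC)
c=np.zeros((400,800,3),np.uint8); c[:,:500]=a; c[:300,500:]=b; cv2.imwrite('pics/w14c.png',c)"
```

```text
26.55 [478.9 -18.8 290.3] [-1.73   1.568  2.982]
```

View pics/w14c.png

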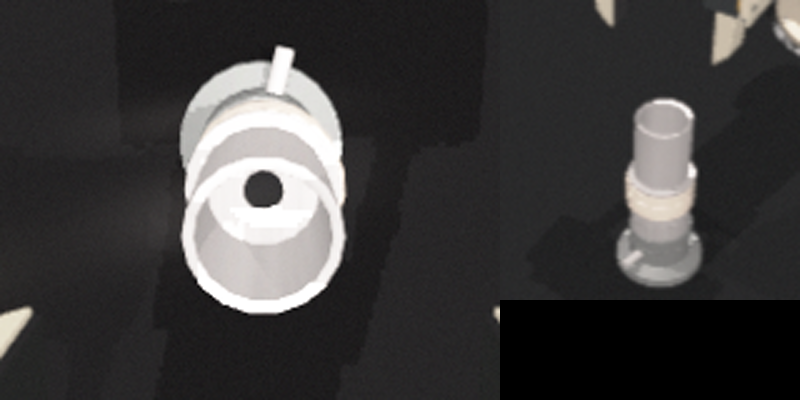

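```bash
python3 -c "
from snap import *
C=load('w14')
print(ray(C,(255.6,194),180))"
```

```text
[479.32415694 -20.38958607 180.        ]
```

Request:
arm_command(
  plan=[
    {"tx": 0,"ty": 3.7,"tz": -0.16,"wx": 0,"wy": 0,"wz": 0,"jaw": 1},
    {"tx": 0,"ty": 3.8,"tz": -0.16,"wx": 0,"wy": 0,"wz": 0,"jaw": 1},
    {"tx": 2,"ty": 3.8,"tz": -0.16,"wx": 0,"wy": 0,"wz": 0,"jaw": 1},
    {"tx": 3,"ty": 3.8,"tz": -0.16,"wx": 0,"wy": 0,"wz": 0,"jaw": 1},
    {"tx": 3,"ty": 3.8,"tz": -0.16,"wx": 0,"wy": 0,"wz": 0,"jaw": 1},
    {"tx": 0,"ty": 0,"tz": 0,"wx": 0,"wy": 0,"wz": 0,"jaw": 1},
    {"tx": 0,"ty": 0,"tz": 0,"wx": 0,"wy": 0,"wz": 0,"jaw": 1},
    {"tx": 0,"ty": 0,"tz": 0,"wx": 0,"wy": 0,"wz": 0,"jaw": 1},
  ],
)

```text
time: 27.45
tool_pos: [668.3, -11.2, 212.9]
tcp_rot: [1.332, 1.569, -0.24]
contact_force: [0.4, -0.1, 1.2]
grip_width: 91.8
```

```bash
python3 -c "
from snap import *
o,im=snap('w15')
a=cv2.resize(im[80:260,130:380],None,fx=3,fy=3,interpolation=cv2.INTER_CUBIC); cv2.imwrite('pics/w15c.png',a)"
```

```text
27.45 [668.3 -11.2 212.9] [ 1.332  1.569 -0.24 ]
```

View pics/w15c.png

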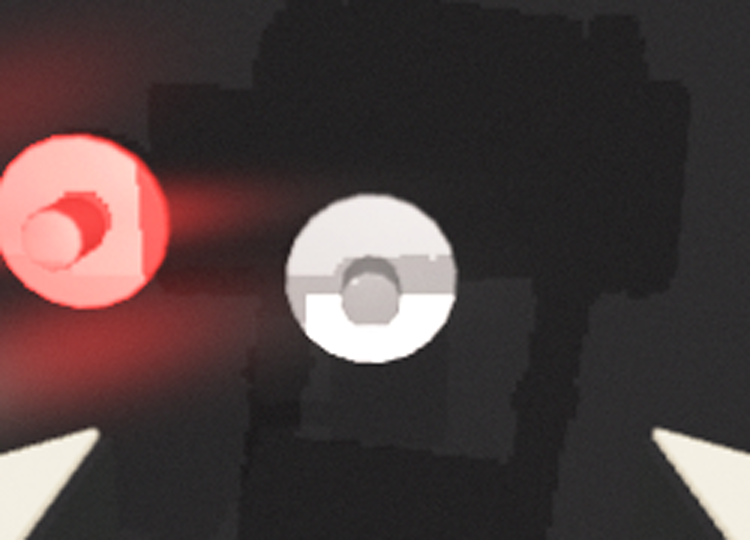

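```bash
python3 -c "
from snap import *
C=load('w15')
print(ray(C,(253.7,172.7),17.5),ray(C,(253.7,179.2),48))"
```

```text
[667.39184201 -11.12285893  17.5       ] [667.86750522 -11.20150395  48.        ]
```

Request:
arm_command(
  plan=[
    {"tx": 4,"ty": -0.06,"tz": 0,"wx": 0,"wy": 0,"wz": 0,"jaw": 0},
    {"tx": 4,"ty": 0,"tz": 0,"wx": 0,"wy": 0,"wz": 0,"jaw": 0},
    {"tx": 4,"ty": 0,"tz": 0,"wx": 0,"wy": 0,"wz": 0,"jaw": 0},
    {"tx": 3,"ty": 0,"tz": 0,"wx": 0,"wy": 0,"wz": 0,"jaw": 0},
    {"tx": 1.6,"ty": 0,"tz": 0,"wx": 0,"wy": 0,"wz": 0,"jaw": 0},
    {"tx": 0.3,"ty": 0,"tz": 0,"wx": 0,"wy": 0,"wz": 0,"jaw": 0},
    {"tx": 0,"ty": 0,"tz": 0,"wx": 0,"wy": 0,"wz": 0,"jaw": -0.4},
    {"tx": 0,"ty": 0,"tz": 0,"wx": 0,"wy": 0,"wz": 0,"jaw": -1},
    {"tx": 0,"ty": 0,"tz": 0,"wx": 0,"wy": 0,"wz": 0,"jaw": -1},
    {"tx": 0,"ty": 0,"tz": 0,"wx": 0,"wy": 0,"wz": 0,"jaw": -1},
    {"tx": 0,"ty": 0,"tz": 0,"wx": 0,"wy": 0,"wz": 0,"jaw": -1},
    {"tx": 0,"ty": 0,"tz": 0,"wx": 0,"wy": 0,"wz": 0,"jaw": -1},
  ],
)

```text
time: 28.7
tool_pos: [668.7, -11.2, 44.1]
tcp_rot: [1.409, 1.569, -0.163]
contact_force: [0.1, 0.4, 6.1]
grip_width: 19.8
```

Request:
arm_command(
  plan=[
    {"tx": -2.5,"ty": 0,"tz": 0,"wx": 0,"wy": 0,"wz": 0,"jaw": -1},
    {"tx": -4,"ty": 0,"tz": 0,"wx": 0,"wy": 0,"wz": 0,"jaw": -1},
    {"tx": -4,"ty": 0,"tz": 0,"wx": 0,"wy": 0,"wz": 0,"jaw": -1},
    {"tx": -4,"ty": 0,"tz": 0,"wx": 0,"wy": 0,"wz": 0,"jaw": -1},
    {"tx": -4,"ty": 0,"tz": 0,"wx": 0,"wy": 0,"wz": 0,"jaw": -1},
    {"tx": -3,"ty": 0,"tz": 0,"wx": 0,"wy": 0,"wz": 0,"jaw": -1},
    {"tx": 0,"ty": -3,"tz": 0.14,"wx": 0,"wy": 0,"wz": 0,"jaw": -1},
    {"tx": 0,"ty": -3.2,"tz": 0.14,"wx": 0,"wy": 0,"wz": 0,"jaw": -1},
    {"tx": 0,"ty": -3.2,"tz": 0.14,"wx": 0,"wy": 0,"wz": 0,"jaw": -1},
    {"tx": 0,"ty": -3.2,"tz": 0.14,"wx": 0,"wy": 0,"wz": 0,"jaw": -1},
    {"tx": 0,"ty": -3.2,"tz": 0.14,"wx": 0,"wy": 0,"wz": 0,"jaw": -1},
    {"tx": 0,"ty": -3,"tz": 0.15,"wx": 0,"wy": 0,"wz": 0,"jaw": -1},
    {"tx": 0,"ty": 0,"tz": 0,"wx": 0,"wy": 0,"wz": 0,"jaw": -1},
    {"tx": 0,"ty": 0,"tz": 0,"wx": 0,"wy": 0,"wz": 0,"jaw": -1},
    {"tx": 0,"ty": 0,"tz": 0,"wx": 0,"wy": 0,"wz": 0,"jaw": -1},
  ],
)

```text
time: 30.2
tool_pos: [481.0, -19.5, 257.9]
tcp_rot: [1.371, 1.57, -0.201]
contact_force: [-0.1, 0.1, -0.3]
grip_width: 19.0
```

```bash
python3 -c "
from snap import *
o,im=snap('w16'); s=imaging.capture('scene')
print(o['contact_force'],o['grip_width'])
a=cv2.resize(im[80:320,130:380],None,fx=2,fy=2,interpolation=cv2.INTER_CUBIC); b=cv2.resize(s[70:180,220:330],(300,300),interpolation=cv2.INTER_CUBIC)
c=np.zeros((480,800,3),np.uint8); c[:480,:500]=a; c[:300,500:]=b; cv2.imwrite('pics/w16c.png',c)"
```

```text
30.2 [481.  -19.5 257.9] [ 1.371  1.57  -0.201]
[-0.0576196   0.13321347 -0.26207904] 19.011204848617194
```

View pics/w16c.png

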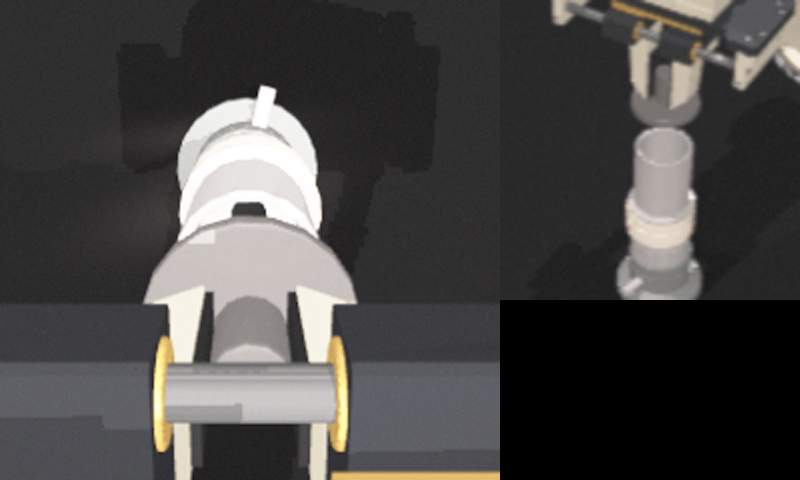

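```bash
python3 -c "
from snap import *
C=load('w16')
print(ray(C,(255.5,225),231),ray(C,(255.5,190),105))"
```

```text
[488.88179559 -20.84150297 231.        ] [473.13893204 -21.17623233 105.        ]
```

Request:
arm_command(
  plan=[
    {"tx": 1.5,"ty": -0.08,"tz": 0,"wx": 0,"wy": 0,"wz": 0,"jaw": -1},
    {"tx": 1.3,"ty": 0,"tz": 0,"wx": 0,"wy": 0,"wz": 0,"jaw": -1},
    {"tx": 0.4,"ty": 0,"tz": 0,"wx": 0,"wy": 0,"wz": 0,"jaw": -1},
    {"tx": 0.4,"ty": 0,"tz": 0,"wx": 0,"wy": 0,"wz": 0,"jaw": -1},
    {"tx": 0.3,"ty": 0,"tz": 0,"wx": 0,"wy": 0,"wz": 0,"jaw": -1},
    {"tx": 0,"ty": 0,"tz": 0,"wx": 0,"wy": 0,"wz": 0,"jaw": -1},
    {"tx": 0,"ty": 0,"tz": 0,"wx": 0,"wy": 0,"wz": 0,"jaw": -1},
  ],
)

```text
time: 31.0
tool_pos: [479.4, -19.4, 219.0]
tcp_rot: [1.282, 1.57, -0.29]
contact_force: [-0.3, 1.2, -0.6]
grip_width: 19.0
```

Request:
arm_command(
  plan=[
    {"tx": 0.2,"ty": 0,"tz": 0,"wx": 0,"wy": 0,"wz": 0,"jaw": -1},
    {"tx": 0.2,"ty": 0,"tz": 0,"wx": 0,"wy": 0,"wz": 0,"jaw": -1},
    {"tx": 0.1,"ty": 0,"tz": 0,"wx": 0,"wy": 0,"wz": 0,"jaw": -1},
    {"tx": 0,"ty": 0,"tz": 0,"wx": 0,"wy": 0,"wz": 0,"jaw": -1},
    {"tx": 0,"ty": 0,"tz": 0,"wx": 0,"wy": 0,"wz": 0,"jaw": -1},
  ],
)

```text
time: 31.5
tool_pos: [479.2, -19.4, 214.0]
tcp_rot: [1.206, 1.57, -0.366]
contact_force: [-0.9, -0.4, 3.8]
grip_width: 19.4
```

Contact at the expected height; release and retreat.

Request:
arm_command(
  plan=[
    {"tx": 0,"ty": 0,"tz": 0,"wx": 0,"wy": 0,"wz": 0,"jaw": -0.3},
    {"tx": 0,"ty": 0,"tz": 0,"wx": 0,"wy": 0,"wz": 0,"jaw": 0.2},
    {"tx": 0,"ty": 0,"tz": 0,"wx": 0,"wy": 0,"wz": 0,"jaw": 0.6},
    {"tx": 0,"ty": 0,"tz": 0,"wx": 0,"wy": 0,"wz": 0,"jaw": 0.6},
    {"tx": -2,"ty": 0,"tz": 0,"wx": 0,"wy": 0,"wz": 0,"jaw": 0.6},
    {"tx": -4,"ty": 0,"tz": 0,"wx": 0,"wy": 0,"wz": 0,"jaw": 0.6},
    {"tx": -4,"ty": 0,"tz": 0,"wx": 0,"wy": 0,"wz": 0,"jaw": 0.6},
    {"tx": 0,"ty": 0,"tz": 0,"wx": 0,"wy": 0,"wz": 0,"jaw": 0.6},
    {"tx": 0,"ty": 0,"tz": 0,"wx": 0,"wy": 0,"wz": 0,"jaw": 0.6},
    {"tx": 0,"ty": 0,"tz": 0,"wx": 0,"wy": 0,"wz": 0,"jaw": 0.6},
  ],
)

```text
time: 32.5
tool_pos: [478.6, -19.3, 312.5]
tcp_rot: [-1.723, 1.569, 2.988]
contact_force: [-0.3, 1.2, 0.4]
grip_width: 73.6
```

```bash
python3 -c "
from snap import *
o,im=snap('w17'); s=imaging.capture('scene'); cv2.imwrite('pics/s17.png',s)
a=cv2.resize(im[100:260,150:350],None,fx=2.5,fy=2.5,interpolation=cv2.INTER_CUBIC); b=cv2.resize(s[80:190,220:330],(300,300),interpolation=cv2.INTER_CUBIC)
c=np.zeros((600,800,3),np.uint8); c[:400,:500]=a; c[:300,500:]=b; c[300:,500:]=cv2.resize(s[200:280,290:370],(300,300),interpolation=cv2.INTER_CUBIC); cv2.imwrite('pics/w17c.png',c)"
```

```text
32.5 [478.6 -19.3 312.5] [-1.723  1.569  2.988]
```

View pics/w17c.png

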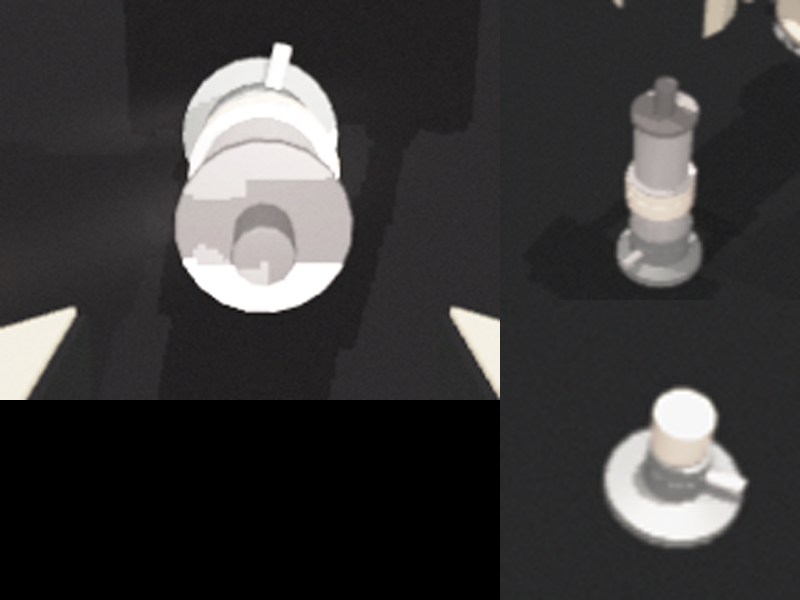

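View pics/s17.png

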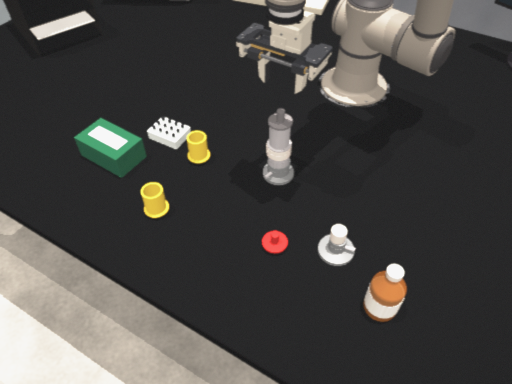

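```bash
python3 -c "
from snap import *
S=cam('scene');C=load('w17')
for P in [(479.3,-20,218),(479.3,-20,188),(626,218.5,83),(626,218.5,50)]: print(P,proj(S,P).round(1))
print('lid disc/knob',ray(C,(150+263.5/2.5,100+226/2.5),188),ray(C,(150+263.5/2.5,100+255.5/2.5),218))
s=cv2.imread('pics/s17.png')
c=np.hstack([cv2.resize(s[100:140,260:300],(400,400),interpolation=cv2.INTER_NEAREST),cv2.resize(s[215:255,320:360],(400,400),interpolation=cv2.INTER_NEAREST)]);cv2.imwrite('pics/s17c.png',c)"
```

```text
(479.3, -20, 218) [280.2 110.4]
(479.3, -20, 188) [279.7 120.2]
(626, 218.5, 83) [339.2 229.2]
(626, 218.5, 50) [337.3 237.7]
lid disc/knob [477.94801557 -20.73911434 188.        ] [477.35141628 -20.68431539 218.        ]
```

View pics/s17c.png

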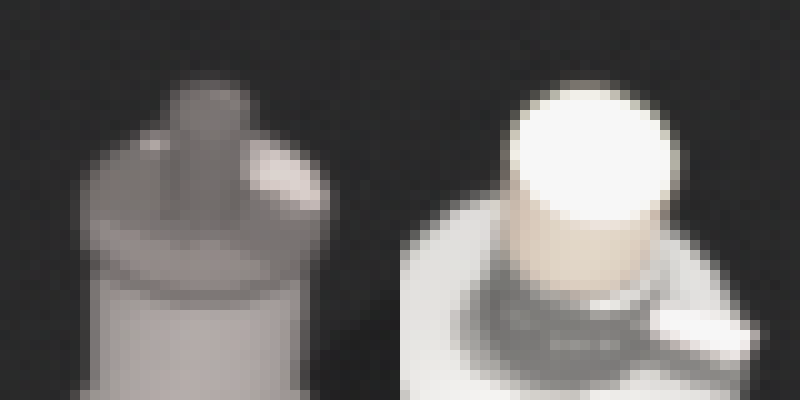

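```bash
python3 -c "
from plant import readout,bot
o=readout.get_obs();print(o['time'],o['contact_force'],o['dq'].round(3))
print(bot.close_job())"
```

```text
32.6 [-0.21375781  0.57353762 -0.31368094] [-0.002  0.    -0.008 -0.     0.002  0.   ]
the job is handed in; nothing more can be done
None
```

I closed the narrow stand with the stopper, then built the tower on the wide stand in order: support, collar, funnel, lid. Each part was pushed down until the wrist force showed contact at the expected height. The job was handed in at 32.6 s with the gripper open, 110 mm above the tower's top.

- **Heights:** in the last scene picture the lid's knob and disc were within about 1 px of where fully seated parts should appear. The stopper's top was 1 px (about 3.5 mm) lower than predicted, within the picture's resolution.
- **Alignment:** wrist-camera views put each part within about 2 mm of the one below. The largest readings were the stopper, about 1.7 mm off its stand's axis, and the lid, about 1.5–2 mm off the funnel's. These are at the calibration's accuracy.
- **Position readings:** arm readings and camera estimates differed by 1–2 mm throughout, and I split the difference when placing.
- **Bystanders:** the gripper was never brought close to the bottle, tissue box, vial block, yellow funnels or red lid. They look to be in their original places in the final picture, but I judged that by eye only.

No check failed.

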